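# Salt and pepper from the pull-out tray behind the jars

### The job

The pepper mill and the salt shaker are kept on the pull-out tray at the back of the worktop, and two jars stand in front of it. Stand both jars to the side, out of the tray's way, pull the tray all the way out, and seat the pepper mill in the large well and the salt shaker in the small well of the wooden cruet stand. Then push the tray fully home and put each jar back upright in the very place where it stood; do not knock over the jars, the mill or the shaker.

Things in the scene. Friction and masses are not known exactly. Their poses are not given: they have to be found in the camera images.
- pepper_mill_mid (a point): Middle (half-way up) of the dark wooden pepper mill: waisted turned body, largest diameter 58 mm, 170 mm tall, about 0.18 kg; z is up along it. It starts upright on the tray's floor, beside the salt shaker, in the front half of the tray. Its round head (123 to 159 mm up, with a small knob above) is 49 mm across: best gripped there, 55 mm above this point, and carried smoothly, as it can swing in the grip.
- salt_shaker_mid (a point): Middle (half-way up) of the salt shaker: clear glass with white salt and a rounded grey top, diameter 44 mm up to 70 mm height (narrower above), 90 mm tall, about 0.1 kg; z is up along it. It starts upright on the tray's floor beside the pepper mill.
- spool_jar_mid (a point): Middle (half-way up) of the spool-shaped clear spice jar with a wide screw lid and a wide foot: 110 mm tall, lid and foot 62 mm across, body between them (14 to 86 mm up) 53 mm; the lid (61 mm across, 87 to 109 mm up) is best gripped, 40 mm above this point; about 0.16 kg; z is up. It starts upright on the worktop in front of the tray.
- nut_jar_mid (a point): Middle (half-way up) of the straight-sided nut jar with a flat dark lid: 63 mm across, 94 mm tall, gripped at or a little above its middle, about 0.33 kg; z is up. It starts upright on the worktop in front of the tray, beside the other jar.
- tray_base: Fixed base board of the pull-out tray, pale wood, 300 mm deep (x) by 220 mm wide (y). Origin at the centre of its underside, on the worktop; its x points away from the robot, towards the wall, its y along the tray's front to the left, z up. The tray has the same outline and slides out over the worktop along -x of this frame, so its way is the 220 mm wide strip in front of the base. The tray's floor is 26 mm above the worktop, its rims reach 44 mm.
- tray (a joint): How far the tray is pulled out, in m: 0 = fully home, 0.16 = all the way out (end stop). It slides against light friction (about 2 N) and stays where it is left.
- tray_rail (a point): Middle of the round steel rail (10 mm thick, 76 mm above the worktop, 154 mm of it straight, parallel to y of the tray's base) over the tray's front rim; the handle for pulling and pushing the tray. It moves with the tray; free space of 26 mm between it and the rim below. Axes as the base's.
- large_well (a point): Centre of the floor of the large round well in the dark wooden cruet stand: 78 mm across, 12 mm deep, its floor 10 mm above the worktop. The stand is a fixed block 104 mm (x) by 222 mm (y) by 22 mm high, with a brass wire loop 77 mm high between the wells (32 mm wide along x, 55 mm from this centre); the large well lies 58 mm to +y and the small well 62 mm to -y of the stand's centre. z is up.
- small_well (a point): Centre of the floor of the small round well in the same stand: 56 mm across, 12 mm deep, its floor 10 mm above the worktop; the brass loop is 65 mm from this centre. Axes as for the large well. Behind the stand, left of the tray, a wall cupboard hangs 0.47 m above the worktop; its front is about 0.57 m ahead of the robot: keep the wrist in front of it.

How it is judged:
On the way, in this order (a step that is already met when the one before it is completed fails the run):
1. both jars stand upright on the worktop to the side of the tray's way ((y of spool_jar_mid in the frame of tray_base above 0.138 m or y of spool_jar_mid in the frame of tray_base below -0.138 m) and height (world z) of spool_jar_mid below 0.075 m and angle between each of spool_jar_mid, nut_jar_mid's own z axis and vertical below 0.15 rad and (y of nut_jar_mid in the frame of tray_base above 0.138 m or y of nut_jar_mid in the frame of tray_base below -0.138 m) and height (world z) of nut_jar_mid below 0.067 m), for 0.2 s.
2. the tray is pulled all the way out (at least 145 of 160 mm) (value of joint tray above 0.145 m), for 0.1 s.
3. the pepper mill is seated in the large well and the salt shaker in the small well (horizontal distance between pepper_mill_mid and large_well below 0.012 m and z of pepper_mill_mid in the frame of large_well between 0.08 and 0.09 m and angle between each of pepper_mill_mid, salt_shaker_mid's own z axis and vertical below 0.15 rad and horizontal distance between salt_shaker_mid and small_well below 0.012 m and z of salt_shaker_mid in the frame of small_well between 0.04 and 0.05 m), for 0.2 s.
4. the tray is pushed fully home (within 8 mm) (value of joint tray below 0.008 m), for 0.1 s.
At the end, for the whole second after the job is handed in: Pepper mill upright on the large well's floor, salt shaker on the small well's (within 12 mm; height 5 mm); tray within 8 mm of home; each jar upright within 15 mm of where it stood; all released and at rest (all of step 3 and value of joint tray below 0.008 m and distance of each of spool_jar_mid, nut_jar_mid from where it was at the start of the episode below 0.015 m and angle between each of spool_jar_mid, nut_jar_mid's own z axis and vertical below 0.15 rad and linear speed of each of pepper_mill, salt_shaker, spool_jar, nut_jar below 0.02 m/s); the robot touches nothing.
It fails at once if a jar, the mill or the shaker is knocked over (leans more than 35 degrees) (angle between any of pepper_mill_mid, salt_shaker_mid, spool_jar_mid, nut_jar_mid's own z axis and vertical above 0.6 rad).
It also fails if it takes over 136 s, if anything falls off the work surface, if the arm or the gripper's body presses on something with over 40 N, if the wrist force passes 120 N, or if a joint passes its speed limit or range.

### The arm

A 6-joint arm with a two-finger parallel gripper is mounted at the origin on a cart in front of the work surface, level with it; the furniture and walls round the work are solid. World frame = base frame: x ahead of the robot, y to its left, z up, the work surface at z = 0. Lengths are in m, angles in rad, forces in N, time in s.
With the tool pointing down it reaches from about 0.35 to 0.975 m from the base axis. Payload 4.9 kg.
Tool frame: the origin (TCP) lies midway between the tips of the shut fingers; the grasp point (between the pads) lies 19 mm behind it (manip.pinch_z is the distance from the TCP to the grasp point, in m); z points along the fingers, y is the direction in which the jaws open and shut (so a half turn about z gives the same grasp; the last joint's range is limited). The gripper opens to 85 mm and grips with 20 to 120 N. Pads are 22 mm wide; open, the fingers measure 114 mm over their backs; the gripper's body (76 mm by 85 mm) begins 54 mm behind the grasp point. The pads swing forward as they close: fully open they stand 13 mm farther back than shut.
Start: joints at [-1.224, 0.053, 1.613, -0, 1.476, -0.119], TCP at [0.281, -0.558, 0.231] pointing down, gripper open.
Joint ranges: [-3.01, 3.01], [-1.01, 2.22], [0.06, 2.58], [-1.02, 4.17], [0.09, 2.62], [-3.14, 3.14]. Speed limits (rad/s): [2.57, 2.57, 3.14, 3.14, 3.14, 3.14].

### API

Orientations are given as a unit quaternion [w, x, y, z].
In Python, from plant import manip gives the robot as it stands.
- The arm moves only by the tool drive_tool, never from a script. Its argument "commands" is text: rows parted by semicolons, each of 5 numbers parted by spaces: the finger opening in mm, from 0 to 85.4, then the shift along the tool's x, y, z in units of 30 mm (1.0 is 30 mm), then the turn about the tool's z in degrees. A call has exactly 8 rows; each row shifts and turns the commanded pose from where the row before left it, along the tool's axes as they then stand; what a row does not reach is not made up. A row lasts 1/8 s, in which the tool goes at most 62.5 mm and 10.7 degrees, less where a joint would pass 70% of its speed; a pose out of reach is approached as far as the arm can. A call is refused whole if a number of a shift passes 1 or a number of a turn 10.7, either way. A call with a gripper value outside its range is refused whole. The fingers move at their own pace and stop on an object; the grip force is fixed at half the most. Time passes only in rows, so rows that do not move let the fingers close, or fill a call up. It gives the time, the measured TCP pose, the force and the opening at its end, in the units of the state.
- manip.state(): the state, without advancing time (a new reading comes with each control period).
- manip.grab_frame(name): name is "side" or "top"; returns the picture (384x512x3 uint8, red, green, blue); there is no depth.
- manip.camera_params(name): a dict with "fx", "fy", "cx", "cy" (pixels), "distortion" ([k1, k2, p1, p2, k3] as OpenCV has them; the pictures are not rectified), "xyz" and "orientation" of the camera in the world. Camera axes: x right, y down, z forward; pixel columns grow to the right and rows downward; lengths in m; the calibration is good to about 2 mm. A picture is of the moment at which its call begins. camera_params takes no time and is no camera call.
- manip.job_done(): hands the job in, once; it reports no verdict.
The state is a dict: "time": time; "joint_pos": joint angles; "joint_vel": joint speeds; "joint_efforts": joint torques, N m; "tool_pos": TCP position; "tool_rot": TCP orientation; "contact_force": force on the tool from outside, world axes, zero at the start; "ft_torque": the same for the moment, N m; "gripper_width": opening from 0.0 (shut) to 1.0 (fully open).
Only numpy, scipy, OpenCV 4.12 (cv2) and the standard library are available. Lean on these libraries where they do the work, as an engineer would, in place of code of your own. Each camera call takes 0.05 s, during which the arm holds its last target. There are 200 camera calls.

## Working session

There is one attempt and no reset: what is moved stays moved. The work goes in short steps, Python scripts to look and compute and a tool call to move; the robot and the scene stay as the last step left them, time stands still between calls to the robot, and variables do not carry over. Pictures are saved under pics/ and viewed, about 12 in all and at most 16, crops included, and the job is handed in when it is done.

Besides the shell and the picture viewer there is one more tool, called after "Call:" by a JSON object that holds its "api" and its "payload". drive_tool: Moves the arm, as the interface text tells. Its arguments: {"type":"object","properties":{"commands":{"type":"string"}},"required":["commands"]}

```bash
ls; mkdir -p pics; python3 - <<'E'
from plant import manip
import cv2
for n in("side","top"):
    im=manip.grab_frame(n); cv2.imwrite(f"pics/{n}0.png",cv2.cvtColor(im,cv2.COLOR_RGB2BGR)); print(n,manip.camera_params(n))
print(manip.state()); print(manip.pinch_z)
E
```

```text
pics
side {'fx': 444.96462721286895, 'fy': 444.96462721286895, 'cx': 254.32183035463484, 'cy': 194.02993454257967, 'distortion': array([-0.00230915,  0.        ,  0.        ,  0.        ,  0.        ]), 'xyz': array([-0.4118627 ,  0.5633047 ,  0.79453385]), 'orientation': array([ 0.24987689, -0.44104134,  0.75022247, -0.42451187])}
top {'fx': 442.074111846583, 'fy': 442.074111846583, 'cx': 256.080787526445, 'cy': 188.6259307657116, 'distortion': array([-0.01068139,  0.        ,  0.        ,  0.        ,  0.        ]), 'xyz': array([0.4135784 , 0.0397465 , 1.37159798]), 'orientation': array([-0.04158298,  0.71228982, -0.69905929,  0.04722479])}
{'time': 0.1, 'joint_pos': array([-1.22400706e+00,  5.33190211e-02,  1.61421224e+00, -1.32595316e-05,
        1.47601804e+00, -1.19028827e-01]), 'joint_vel': array([ 0.00049989, -0.00070468, -0.00433135,  0.00014623,  0.00054065,
        0.00024013]), 'joint_efforts': array([ 7.33581655e-04, -3.94904852e+01, -3.71362782e+01, -8.14129248e-05,
        3.85518040e-03, -3.77232112e-06]), 'tool_pos': array([ 0.28049915, -0.55785692,  0.23013532]), 'tool_rot': array([-9.71238769e-04,  9.72998467e-01,  2.30809503e-01, -1.17727932e-04]), 'contact_force': array([-0.13491393, -0.46257355, -0.53592017]), 'ft_torque': array([-0.0169202 ,  0.01305881, -0.00016122]), 'gripper_width': 1.0019572706502184}
0.0187
```

View pics/side0.png

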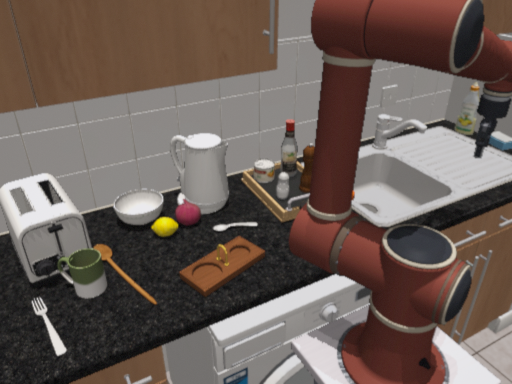

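View pics/top0.png

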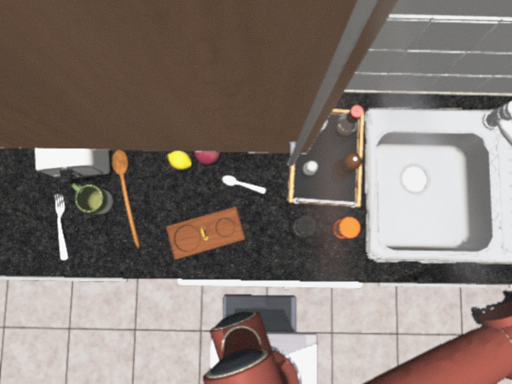

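Side: the stand is near (223,265), the shaker (283,185), and the arm hides the jars. Top: tray (290–362, 110–205), shaker top (311,167), mill knob (353,161), dark-lid nut jar (304,226), orange-lid spool jar (348,228), stand (205,233). Next, an enlarged crop.

```bash
cat > h.py <<'E'
import numpy as np, cv2
from plant import manip
from scipy.spatial.transform import Rotation as R
def cam(n):
    c=manip.camera_params(n);q=c['orientation']
    return c,R.from_quat([q[1],q[2],q[3],q[0]]).as_matrix(),np.array([[c['fx'],0,c['cx']],[0,c['fy'],c['cy']],[0,0,1]])
def px2w(n,uv,z):
    c,M,K=cam(n)
    p=cv2.undistortPoints(np.array([[uv]],float),K,c['distortion'])[0,0]
    d=M@np.array([p[0],p[1],1]); return c['xyz']+d*(z-c['xyz'][2])/d[2]
def w2px(n,P):
    c,M,K=cam(n); r=cv2.Rodrigues(M.T)[0]
    return cv2.projectPoints(np.array([P],float),r,-M.T@c['xyz'],K,c['distortion'])[0][0,0]
def snap(n,out,box=None,s=1):
    im=cv2.cvtColor(manip.grab_frame(n),cv2.COLOR_RGB2BGR); cv2.imwrite('pics/raw_'+out,im)
    if box: x0,y0,x1,y1=box; im=im[y0:y1,x0:x1]
    cv2.imwrite('pics/'+out,cv2.resize(im,None,fx=s,fy=s,interpolation=cv2.INTER_CUBIC))
def yaw(): # tool x-axis, y-axis heading in world
    q=manip.state()['tool_rot'];M=R.from_quat([q[1],q[2],q[3],q[0]]).as_matrix();return M
def go(P,yd=None):
    """print shift in tool axes (30mm units) to reach TCP P, and turn (deg) to put jaw axis (tool y) along heading yd (deg, mod 180)"""
    s=manip.state();M=yaw();d=M.T@(np.array(P)-s['tool_pos'])
    h=np.degrees(np.arctan2(M[1,1],M[0,1]))
    print('t',round(s['time'],2),'tcp',s['tool_pos'].round(4),'shift30',(d/0.03).round(2),'jaw',round(h,1),'turn',None if yd is None else round(-((yd-h+90)%180-90),1),'q6',s['joint_pos'][5].round(2))
E
python3 - <<'E'
import cv2
im=cv2.imread('pics/top0.png')[95:275,155:395]
cv2.imwrite('pics/crop0.png',cv2.resize(im,None,fx=3.3,fy=3.3,interpolation=cv2.INTER_CUBIC))
E
```

```text
(no output)
```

View pics/crop0.png

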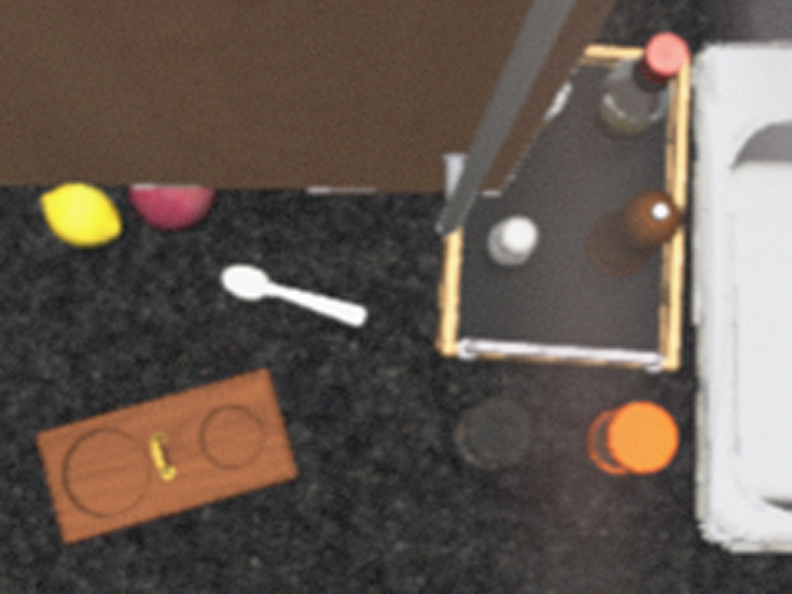

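```bash
python3 - <<'E'
from h import *
f=lambda x,y,z,k:print(k,px2w('top',(155+(x+.5)/3.3-.5,95+(y+.5)/3.3-.5),z).round(4))
f(495,431,.094,'nut lid');f(642,437,.11,'spool lid');f(679,437,.11,'edge');f(606,437,.11,'edge')
f(466,348,.076,'railL');f(659,360,.076,'railR')
f(440,352,.044,'trayFL');f(679,368,.044,'trayFR');f(690,68,.044,'trayBR')
f(106,472,.022,'LW');f(232,436,.022,'SW')
for p in[(38,435),(267,370),(298,474),(67,543)]:f(*p,.022,'st')
f(660,211,.196,'knob');f(652,217,.17,'head');f(519,234,.11,'shaker top');f(508,246,.03,'shbase')
print(w2px('side',[.4,-.15,.1]),w2px('side',[.6,-.15,.1]))
E
```

```text
nut lid [ 0.4712 -0.1111  0.094 ]
spool lid [ 0.4677 -0.2365  0.11  ]
edge [ 0.4683 -0.2685  0.11  ]
edge [ 0.4671 -0.2053  0.11  ]
railL [ 0.5455 -0.087   0.076 ]
railR [ 0.538  -0.2597  0.076 ]
trayFL [ 0.5447 -0.0663  0.044 ]
trayFR [ 0.5341 -0.2854  0.044 ]
trayBR [ 0.8172 -0.2991  0.044 ]
LW [0.4303 0.2379 0.022 ]
SW [0.4654 0.1231 0.022 ]
st [0.463  0.3017 0.022 ]
st [0.527  0.0923 0.022 ]
st [0.4317 0.0615 0.022 ]
st [0.3652 0.271  0.022 ]
knob [ 0.6494 -0.234   0.196 ]
head [ 0.6494 -0.2333  0.17  ]
shaker top [ 0.6436 -0.1296  0.11  ]
shbase [ 0.6466 -0.13    0.03  ]
[335.0134159  212.25626341] [295.84122673 182.00489896]
```

Call:
{"api": "drive_tool", "payload": {"commands": "85 0 0 0 8.9; 85 0 0 0 8.9; 85 0 0 0 8.9; 85 0.5 -0.9 0 0; 85 0.5 -0.9 0 0; 85 0.5 -0.9 0 0; 85 0.5 -0.9 0 0; 85 0.5 -0.9 0 0"}}

```text
time: 1.1
tool_pos: [0.356, -0.4222, 0.2307]
tool_rot: [-0.0, 1.0, -0.0, -0.0]
contact_force: [0.1, -0.2, -0.4]
gripper_width: 0.997
```

Call:
{"api": "drive_tool", "payload": {"commands": "85 0.6 -0.9 0 0; 85 0.6 -0.9 0 0; 85 0.6 -0.9 0 0; 85 0.6 -0.9 0 0; 85 0.6 -0.9 0 0; 85 0.6 -0.9 0 0; 85 0 -0.5 0 0; 85 0 0 0 0"}}

```text
time: 2.1
tool_pos: [0.4634, -0.2459, 0.231]
tool_rot: [0.0, 1.0, 0.0, -0.0]
contact_force: [0.1, -0.3, 0.8]
gripper_width: 0.993
```

```bash
python3 - <<'E'
from h import *
go([.468,-.2365,.076],-90)
snap('side','s1.png',(200,100,400,250),4)
print(w2px('side',[.468,-.2365,.11]),w2px('side',[.471,-.111,.094]))
E
```

```text
t 2.1 tcp [ 0.4634 -0.2459  0.231 ] shift30 [ 0.16 -0.31  5.17] jaw -89.9 turn 0.1 q6 0.94
[344.17371377 191.02561433] [309.11479327 205.88961546]
```

View pics/s1.png

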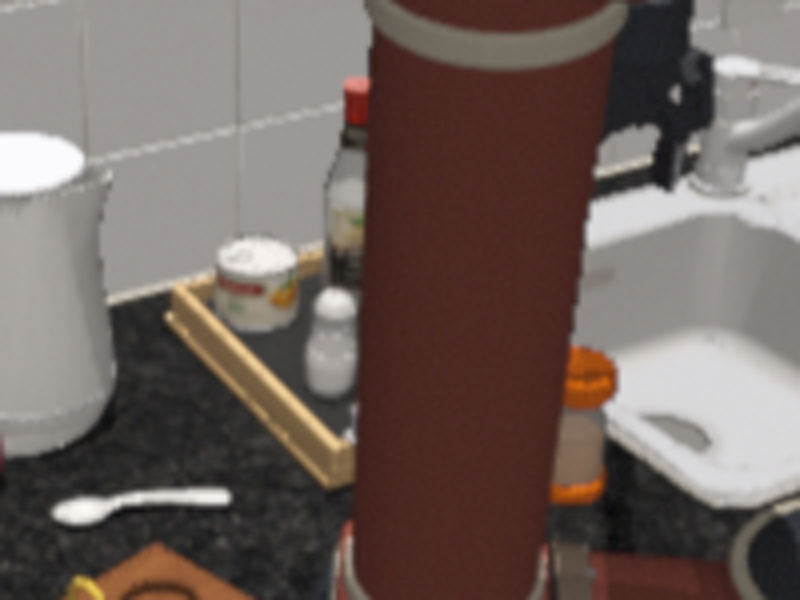

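The side view shows the orange lid's right edge at about (354,193), which agrees with the predicted lid centre (344,191) plus its radius. Descending on the spool jar.

Call:
{"api": "drive_tool", "payload": {"commands": "85 0.16 -0.31 0.6 0; 85 0 0 0.8 0; 85 0 0 0.8 0; 85 0 0 0.8 0; 85 0 0 0.8 0; 85 0 0 0.7 0; 85 0 0 0.5 0; 85 0 0 0.2 0"}}

```text
time: 3.15
tool_pos: [0.4677, -0.2368, 0.0736]
tool_rot: [-0.001, 1.0, -0.0, -0.001]
contact_force: [-0.2, -0.1, 0.3]
gripper_width: 0.999
```

Call:
{"api": "drive_tool", "payload": {"commands": "85 0 0 0 0; 50 0 0 0 0; 50 0 0 0 0; 50 0 0 0 0; 50 0 0 0 0; 50 0 0 0 0; 50 0 0 0 0; 50 0 0 0 0"}}

```text
time: 4.15
tool_pos: [0.4696, -0.2377, 0.0768]
tool_rot: [0.001, 1.0, -0.0, 0.001]
contact_force: [0.4, 0.4, 5.8]
gripper_width: 0.696
```

```bash
python3 - <<'E'
from h import *
go([.468,-.2365,.076],-90); print(manip.state()['gripper_width'],manip.state()['contact_force'])
E
```

```text
t 4.15 tcp [ 0.4696 -0.2377  0.0768] shift30 [-0.05 -0.04  0.03] jaw -90.0 turn -0.0 q6 0.96
0.6964665678627092 [0.37461178 0.38782834 5.76647099]
```

Call:
{"api": "drive_tool", "payload": {"commands": "50 0 0 -0.3 0; 50 0 0 -0.6 0; 50 0 0 -0.8 0; 50 0 0 -0.8 0; 50 -0.1 -0.2 -0.8 0; 50 -0.3 -0.5 -0.7 0; 50 -0.4 -0.8 0 0; 50 -0.4 -0.9 0 0"}}

```text
time: 5.15
tool_pos: [0.4322, -0.1646, 0.1965]
tool_rot: [0.0, 1.0, -0.0, 0.0]
contact_force: [-0.6, 1.1, -2.7]
gripper_width: 0.695
```

Call:
{"api": "drive_tool", "payload": {"commands": "50 -0.4 -0.9 0 0; 50 -0.4 -0.9 0 0; 50 -0.4 -0.9 0 0; 50 -0.3 -0.9 0 0; 50 -0.2 -0.8 0 0; 50 0 -0.5 0 0; 50 0 -0.2 0 0; 50 0 0 0 0"}}

```text
time: 6.15
tool_pos: [0.3816, -0.0121, 0.1956]
tool_rot: [0.0, 1.0, 0.0, 0.0]
contact_force: [-0.2, 0.8, -1.9]
gripper_width: 0.699
```

```bash
python3 - <<'E'
from h import *
go([.385,-.005,.0775],-90); print(manip.state()['gripper_width'],manip.state()['contact_force'])
E
```

```text
t 6.15 tcp [ 0.3816 -0.0121  0.1956] shift30 [ 0.11 -0.24  3.94] jaw -90.0 turn 0.0 q6 1.34
0.6994569739830679 [-0.2159484   0.76239173 -1.88349374]
```

Call:
{"api": "drive_tool", "payload": {"commands": "50 0.11 -0.24 0.5 0; 50 0 0 0.8 0; 50 0 0 0.8 0; 50 0 0 0.8 0; 50 0 0 0.6 0; 50 0 0 0.3 0; 50 0 0 0.1 0; 50 0 0 0 0"}}

```text
time: 7.15
tool_pos: [0.3852, -0.005, 0.0786]
tool_rot: [0.0, 1.0, -0.0, 0.0]
contact_force: [0.1, -0.9, -1.3]
gripper_width: 0.695
```

```bash
python3 - <<'E'
from h import *
go([.385,-.005,.0775],-90); print(manip.state()['gripper_width'],manip.state()['contact_force'])
E
```

```text
t 7.15 tcp [ 0.3852 -0.005   0.0786] shift30 [-0.01 -0.    0.04] jaw -90.0 turn -0.0 q6 1.36
0.6950667558935772 [ 0.07175367 -0.91348295 -1.26251165]
```

Call:
{"api": "drive_tool", "payload": {"commands": "50 0 0 0.07 0; 50 0 0 0 0; 85 0 0 0 0; 85 0 0 0 0; 85 0 0 0 0; 85 0 0 0 0; 85 0 0 0 0; 85 0 0 -0.4 0"}}

```text
time: 8.15
tool_pos: [0.384, -0.0047, 0.0876]
tool_rot: [-0.0, 1.0, -0.0, -0.001]
contact_force: [0.5, 0.4, -0.1]
gripper_width: 0.993
```

Call:
{"api": "drive_tool", "payload": {"commands": "85 0 0 -0.7 0; 85 0 0 -0.8 0; 85 0 0 -0.8 0; 85 0 0 -0.8 0; 85 0.7 0.8 0 0; 85 0.7 0.9 0 0; 85 0.7 0.9 0 0; 85 0.5 0.8 0 0"}}

```text
time: 9.15
tool_pos: [0.4638, -0.108, 0.1822]
tool_rot: [0.0, 1.0, -0.0, 0.001]
contact_force: [0.3, 0.5, -0.2]
gripper_width: 0.993
```

```bash
python3 - <<'E'
from h import *
go([.471,-.111,.036],-90); print(manip.state()['gripper_width'],manip.state()['contact_force'])
snap('side','s2.png',(180,110,380,260),4)
snap('top','t2.png',(240,130,380,250),5)
print(w2px('side',[.471,-.111,.094]),w2px('side',[.385,-.005,.11]))
E
```

```text
t 9.15 tcp [ 0.4638 -0.108   0.1822] shift30 [0.23 0.1  4.88] jaw -90.0 turn -0.0 q6 1.19
0.9927471641147648 [ 0.26277281  0.45431605 -0.23912883]
[309.11479327 205.88961546] [295.44229038 226.37783976]
```

View pics/s2.png

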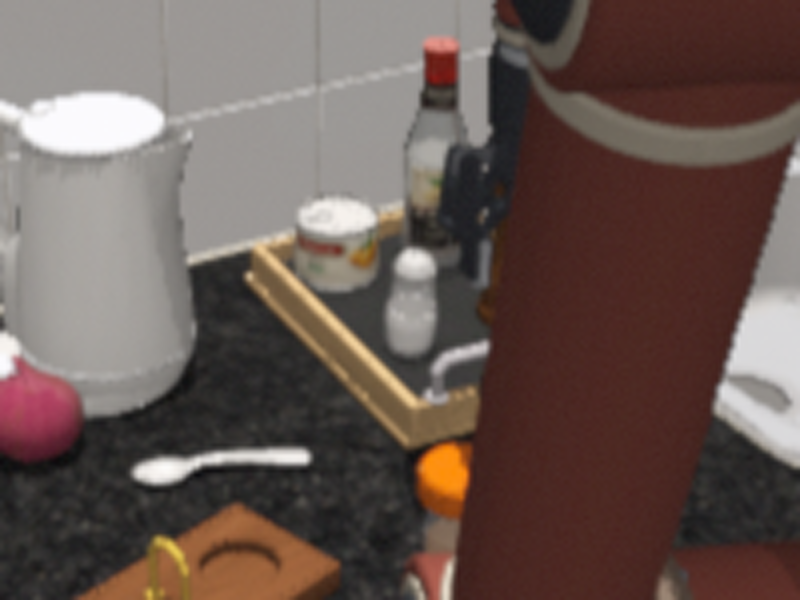

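The side view shows the spool jar upright at about (295,228), with the arm hiding the nut jar. I'll contrast-enhance the first top picture for the dark lid.

```bash
python3 - <<'E'
import cv2,numpy as np
from h import *
im=cv2.imread('pics/top0.png')[205:250,280:330].astype(float)
im=np.clip(im*3.5,0,255).astype(np.uint8)
im=cv2.resize(im,None,fx=12,fy=12,interpolation=cv2.INTER_CUBIC)
P=lambda p:tuple(int(v) for v in ((np.array(p)-[280,205]+.5)*12-.5))
for z in(.094,0):
    pts=[P(w2px('top',[.471+.0315*np.cos(a),-.111+.0315*np.sin(a),z])) for a in np.arange(0,6.28,.5)]
    for p in pts: cv2.circle(im,p,2,(0,255,0) if z else (0,0,255),-1)
cv2.imwrite('pics/nut.png',im)
E
```

```text
(no output)
```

View pics/nut.png

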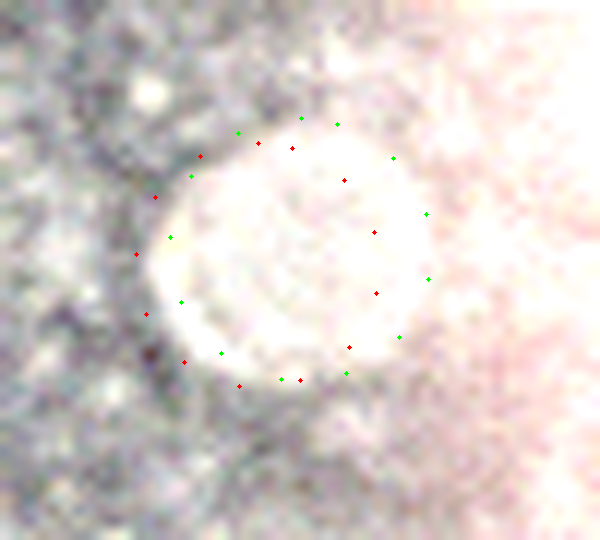

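The model outline (lid in green, base in red) fits the nut jar within about 2 mm. Descending and gripping.

Call:
{"api": "drive_tool", "payload": {"commands": "85 0.23 0.1 0.2 0; 85 0 0 0.8 0; 85 0 0 0.8 0; 85 0 0 0.8 0; 85 0 0 0.8 0; 85 0 0 0.7 0; 85 0 0 0.5 0; 85 0 0 0.2 0"}}

```text
time: 10.25
tool_pos: [0.4692, -0.1093, 0.0363]
tool_rot: [-0.0, 1.0, 0.0, -0.001]
contact_force: [0.5, -0.1, 0.4]
gripper_width: 0.997
```

Call:
{"api": "drive_tool", "payload": {"commands": "85 0 0 0 0; 50 0 0 0 0; 50 0 0 0 0; 50 0 0 0 0; 50 0 0 0 0; 50 0 0 0 0; 50 0 0 0 0; 50 0 0 0 0"}}

```text
time: 11.25
tool_pos: [0.4713, -0.1111, 0.0395]
tool_rot: [0.001, 1.0, 0.0, 0.001]
contact_force: [-1.3, -2.9, 5.7]
gripper_width: 0.718
```

```bash
python3 - <<'E'
from h import *
go([.485,.0,.037],-90); print(manip.state()['gripper_width'],manip.state()['contact_force'])
E
```

```text
t 11.25 tcp [ 0.4713 -0.1111  0.0395] shift30 [ 0.46 -3.71  0.08] jaw -90.0 turn 0.0 q6 1.19
0.717660189580982 [-1.2712866  -2.90302057  5.70074801]
```

Call:
{"api": "drive_tool", "payload": {"commands": "50 0 0 -0.3 0; 50 0 0 -0.5 0; 50 0.05 -0.2 -0.3 0; 50 0.1 -0.5 0 0; 50 0.1 -0.8 0 0; 50 0.1 -0.8 0 0; 50 0.1 -0.7 0 0; 50 0 -0.5 0 0"}}

```text
time: 12.25
tool_pos: [0.4829, -0.0031, 0.0697]
tool_rot: [-0.0, 1.0, 0.001, -0.001]
contact_force: [0.0, 0.2, -3.0]
gripper_width: 0.714
```

Call:
{"api": "drive_tool", "payload": {"commands": "50 0 -0.2 0 0; 50 0 0 0.2 0; 50 0 0 0.4 0; 50 0 0 0.2 0; 50 0 0 0.1 0; 50 0 0 0.05 0; 50 0 0 0 0; 50 0 0 0 0"}}

```text
time: 13.25
tool_pos: [0.4836, 0.001, 0.0421]
tool_rot: [0.0, 1.0, -0.0, 0.0]
contact_force: [0.3, 0.3, -3.1]
gripper_width: 0.715
```

```bash
python3 - <<'E'
from h import *
go([.485,.0,.0395],-90); print(manip.state()['gripper_width'],manip.state()['contact_force'])
E
```

```text
t 13.25 tcp [0.4836 0.001  0.0421] shift30 [0.05 0.03 0.09] jaw -90.0 turn -0.0 q6 1.42
0.7145871311472124 [ 0.30513756  0.32805004 -3.13480893]
```

Call:
{"api": "drive_tool", "payload": {"commands": "50 0 0 0.1 0; 50 0 0 0 0; 85 0 0 0 0; 85 0 0 0 0; 85 0 0 0 0; 85 0 0 0 0; 85 0 0 0 0; 85 0 0 -0.4 0"}}

```text
time: 14.25
tool_pos: [0.4823, 0.0012, 0.0501]
tool_rot: [-0.0, 1.0, -0.0, -0.001]
contact_force: [1.0, -0.4, -0.0]
gripper_width: 0.995
```

Call:
{"api": "drive_tool", "payload": {"commands": "85 0 0 -0.8 0; 85 0 0 -0.9 0; 85 0 0 -0.9 0; 85 0 0 -0.9 0; 85 0 0 -0.5 0; 85 0.3 0.8 0 0; 85 0.3 0.8 0 0; 85 0.3 0.8 0 0"}}

```text
time: 15.25
tool_pos: [0.5103, -0.0716, 0.1707]
tool_rot: [-0.0, 1.0, -0.0, -0.0]
contact_force: [0.6, 0.5, -0.6]
gripper_width: 0.993
```

Call:
{"api": "drive_tool", "payload": {"commands": "85 0.3 0.8 0 0; 85 0.3 0.8 0 0; 85 0.3 0.8 0 0; 85 0.2 0.8 0 0; 85 0 0.4 0 0; 85 0 0 0 -9.7; 85 0 0 0 -9.7; 85 0 0 0 -9.7"}}

```text
time: 16.25
tool_pos: [0.543, -0.179, 0.1706]
tool_rot: [-0.0, 0.967, 0.254, -0.0]
contact_force: [0.1, -0.4, -0.2]
gripper_width: 0.991
```

Call:
{"api": "drive_tool", "payload": {"commands": "50 0 0 0 -9.7; 50 0 0 0 -9.7; 50 0 0 0 -9.7; 50 0 0 0 -9.7; 50 0 0 0 -9.7; 50 0 0 0 -9.7; 50 0 0 0 0; 50 0 0 0 0"}}

```text
time: 17.25
tool_pos: [0.5432, -0.179, 0.1707]
tool_rot: [-0.0, 0.724, 0.689, -0.0]
contact_force: [-0.4, -0.4, -0.3]
gripper_width: 0.587
```

```bash
python3 - <<'E'
from h import *
go([.5415,-.18,.058],-2.6); print(manip.state()['gripper_width'],manip.state()['contact_force'])
snap('side','s3.png',(180,110,380,260),4)
print(w2px('side',[.542,-.173,.076]),w2px('side',[.4836,.001,.094]))
E
```

```text
t 17.25 tcp [ 0.5432 -0.179   0.1707] shift30 [-0.04 -0.05  3.76] jaw -2.8 turn -0.2 q6 -0.4
0.5874590102953017 [-0.43256035 -0.3679618  -0.33395996]
[311.93062619 194.89602408] [274.1685113  214.11109815]
```

View pics/s3.png

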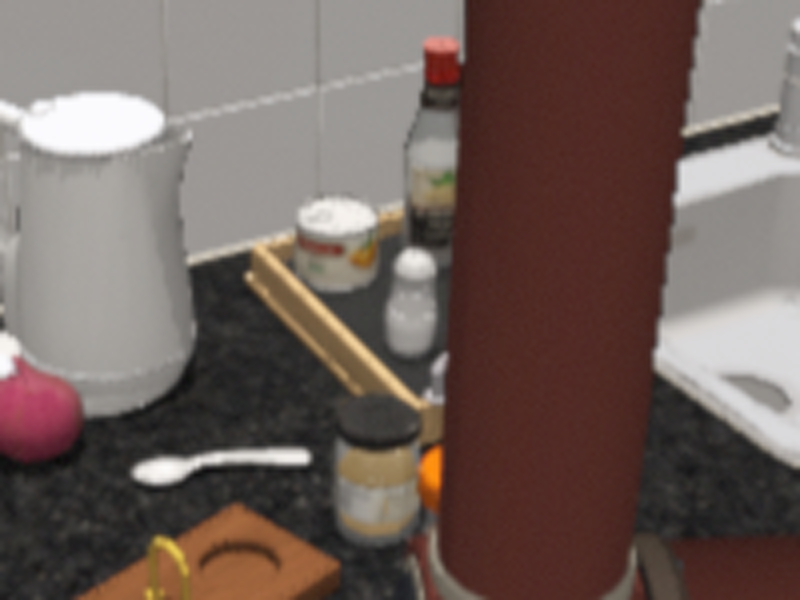

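The side view shows the nut jar upright with its lid at (274,215), as predicted, and the spool jar behind it. Descending on the rail.

Call:
{"api": "drive_tool", "payload": {"commands": "50 0 0 0.5 0; 50 0 0 0.6 0; 50 0 0 0.6 0; 50 0 0 0.6 0; 50 0 0 0.6 0; 50 0 0 0.5 0; 50 0 0 0.25 0; 50 0 0 0 0"}}

```text
time: 18.3
tool_pos: [0.5431, -0.1788, 0.0606]
tool_rot: [-0.0, 0.724, 0.69, -0.0]
contact_force: [0.1, -0.4, 0.3]
gripper_width: 0.586
```

Call:
{"api": "drive_tool", "payload": {"commands": "0 0 0 0 0; 0 0 0 0 0; 0 0 0 0 0; 0 0 0 0 0; 0 0 0 0 0; 0 0 0 0 0; 0 0 0 0 0; 0 0 0 0 0"}}

```text
time: 19.3
tool_pos: [0.544, -0.1792, 0.0622]
tool_rot: [0.001, 0.724, 0.69, 0.0]
contact_force: [-0.8, 1.2, 4.9]
gripper_width: 0.092
```

```bash
python3 - <<'E'
from h import *
s=manip.state();p=s['tool_pos'];a=np.radians(-2.6);go(p-.16*np.array([np.cos(a),np.sin(a),0]),-2.6); print(s['gripper_width'],s['contact_force'])
E
```

```text
t 19.3 tcp [ 0.544  -0.1792  0.0622] shift30 [-0.01 -5.33 -0.01] jaw -2.7 turn -0.1 q6 -0.4
0.09152287051795782 [-0.77134605  1.17827112  4.94809196]
```

Call:
{"api": "drive_tool", "payload": {"commands": "0 0 -0.15 0 0; 0 0 -0.3 0 0; 0 0 -0.4 0 0; 0 0 -0.4 0 0; 0 0 -0.4 0 0; 0 0 -0.4 0 0; 0 0 -0.4 0 0; 0 0 -0.4 0 0"}}

```text
time: 20.3
tool_pos: [0.4581, -0.1748, 0.0622]
tool_rot: [0.001, 0.724, 0.69, 0.001]
contact_force: [1.5, 2.9, 8.6]
gripper_width: 0.09
```

Call:
{"api": "drive_tool", "payload": {"commands": "0 0 -0.4 0 0; 0 0 -0.4 0 0; 0 0 -0.4 0 0; 0 0 -0.4 0 0; 0 0 -0.3 0 0; 0 0 -0.22 0 0; 0 0 -0.14 0 0; 0 0 -0.1 0 0"}}

```text
time: 21.3
tool_pos: [0.3911, -0.1714, 0.0623]
tool_rot: [0.005, 0.724, 0.69, 0.005]
contact_force: [24.6, 2.8, -8.5]
gripper_width: 0.087
```

```bash
python3 - <<'E'
from h import *
s=manip.state();print(s['tool_pos'],s['gripper_width'],s['contact_force'])
go([.3842,-.172,.062],-2.6)
E
```

```text
[ 0.39106109 -0.17138599  0.06226103] 0.08725477942379269 [24.64511996  2.78403028 -8.52814285]
t 21.3 tcp [ 0.3911 -0.1714  0.0623] shift30 [-0.03 -0.23  0.01] jaw -2.8 turn -0.2 q6 -0.55
```

Call:
{"api": "drive_tool", "payload": {"commands": "0 0 0.1 0 0; 0 0 0.05 0 0; 40 0 0 0 0; 40 0 0 0 0; 40 0 0 0 0; 40 0 0 0 0; 40 0 0 -0.4 0; 40 0 0 -0.7 0"}}

```text
time: 22.3
tool_pos: [0.3911, -0.1715, 0.0944]
tool_rot: [-0.001, 0.724, 0.69, -0.0]
contact_force: [0.8, 0.1, 0.1]
gripper_width: 0.468
```

Call:
{"api": "drive_tool", "payload": {"commands": "60 0 0 -0.8 0; 85 0 0 -0.9 0; 85 0 0 -0.9 0; 85 0 0 -0.9 0; 85 0 0 -0.9 0; 85 0 0 -0.5 0; 85 0 0 0 0; 85 0 0 0 0"}}

```text
time: 23.3
tool_pos: [0.3912, -0.1715, 0.2401]
tool_rot: [-0.001, 0.724, 0.69, -0.0]
contact_force: [-0.4, 0.0, -0.6]
gripper_width: 0.994
```

```bash
python3 - <<'E'
from h import *
go([.3842,-.172,.062],-2.6)
snap('top','t3.png',(240,90,390,260),4)
snap('side','s4.png',(180,110,380,260),4)
a=cv2.imread('pics/t3.png');b=cv2.imread('pics/s4.png');b=cv2.resize(b,None,fx=.5,fy=.5)
c=np.zeros((max(680,300),0,3),np.uint8)
out=np.hstack([cv2.resize(a,(494,560)),np.vstack([cv2.resize(b[:, 100:],(300,300)),np.zeros((260,300,3),np.uint8)])]);cv2.imwrite('pics/c3.png',out)
E
```

```text
t 23.3 tcp [ 0.3912 -0.1715  0.2401] shift30 [-0.03 -0.22  5.94] jaw -2.7 turn -0.1 q6 -0.54
```

View pics/c3.png

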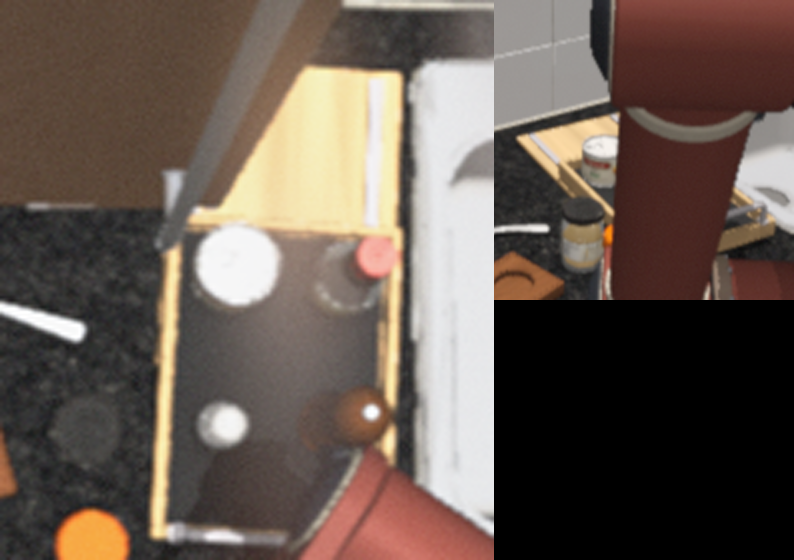

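The top crop shows the tray out, the shaker top at (222,424), the mill head centre at (363,417) and both jars clear and upright.

```bash
python3 - <<'E'
from h import *
f=lambda x,y,z,k:print(k,px2w('top',(240+(x+.5)/3.293-.5,90+(y+.5)/3.293-.5),z).round(4))
f(176,531,.076,'railL');f(152,536,.044,'FL')
f(371,412,.196,'knob');f(363,417,.165,'head');f(221,424,.112,'shaker')
go([.489,-.229,.149],-90)
E
```

```text
railL [ 0.3971 -0.08    0.076 ]
FL [ 0.3918 -0.0613  0.044 ]
knob [ 0.4969 -0.2262  0.196 ]
head [ 0.4948 -0.2265  0.165 ]
shaker [ 0.49   -0.1149  0.112 ]
t 23.4 tcp [ 0.3911 -0.1714  0.2397] shift30 [-1.77  3.36  3.01] jaw -2.7 turn 87.3 q6 -0.54
```

```bash
python3 - <<'E'
from h import *
f=lambda x,y,z,k:print(k,px2w('top',(240+(x+.5)/3.293-.5,90+(y+.5)/3.293-.5),z).round(4))
f(403,73,.015,'base BR');f(402,229,.044,'tray BR');f(403,73,.044,'base BR if 44')
im=cv2.imread('pics/raw_t3.png'); 
for u in(355,358,361): print(u,[int(v) for v in im[105:118,u].mean(1)],[int(v) for v in im[152:166,u].mean(1)])
im=cv2.imread('pics/top0.png')
for u in(340,345,350,358): print(u,[int(v) for v in im[196:212,u].mean(1)])
for u in(294,300,345,350,358): print(u,[int(v) for v in cv2.imread('pics/raw_t3.png')[243:262,u].mean(1)])
E
```

```text
base BR [ 0.8372 -0.3012  0.015 ]
tray BR [ 0.6785 -0.2911  0.044 ]
base BR if 44 [ 0.8281 -0.2939  0.044 ]
355 [63, 66, 69, 73, 61, 57, 128, 212, 227, 237, 239, 239, 239] [221, 222, 220, 220, 219, 223, 215, 216, 216, 201, 194, 191, 192, 192]
358 [58, 53, 62, 64, 59, 55, 129, 212, 225, 224, 225, 223, 223] [222, 221, 222, 221, 220, 222, 219, 216, 214, 198, 172, 180, 192, 195]
361 [56, 61, 63, 60, 52, 53, 84, 146, 185, 192, 196, 192, 193] [89, 77, 83, 85, 84, 81, 93, 147, 184, 191, 193, 194, 191, 181]
340 [87, 88, 88, 86, 123, 210, 235, 221, 151, 100, 81, 73, 76, 73, 78, 77]
345 [81, 85, 80, 84, 99, 171, 231, 227, 170, 135, 101, 73, 74, 77, 75, 72]
350 [79, 81, 80, 79, 83, 135, 221, 236, 215, 154, 131, 94, 67, 62, 62, 61]
358 [211, 212, 215, 215, 214, 211, 212, 215, 217, 212, 168, 101, 60, 55, 63, 66]
294 [67, 71, 66, 63, 65, 108, 163, 172, 179, 178, 139, 94, 57, 33, 41, 54, 54, 49, 61]
300 [50, 48, 49, 49, 49, 51, 81, 109, 149, 163, 140, 88, 51, 46, 46, 58, 62, 56, 56]
345 [145, 143, 147, 142, 144, 147, 143, 143, 135, 125, 108, 105, 105, 112, 117, 113, 114, 110, 111]
350 [129, 122, 111, 97, 97, 113, 123, 139, 142, 138, 130, 133, 130, 125, 120, 120, 119, 118, 114]
358 [117, 123, 128, 127, 127, 134, 134, 136, 142, 144, 145, 144, 143, 142, 139, 131, 130, 128, 124]
```

Call:
{"api": "drive_tool", "payload": {"commands": "85 0 0 0 -9.9; 85 0 0 0 -9.9; 85 -0.6 0.6 0 0; 85 -0.7 0.7 0 0; 85 -0.7 0.7 0 0; 85 -0.5 0.5 0 0; 85 -0.25 0.25 0 0; 85 0 0 0 0"}}

```text
time: 24.4
tool_pos: [0.4946, -0.2263, 0.2404]
tool_rot: [-0.001, 0.594, 0.804, -0.0]
contact_force: [-1.2, 0.1, 0.1]
gripper_width: 0.994
```

```bash
python3 - <<'E'
from h import *
go([.495,-.2265,.147],17)
im=manip.grab_frame('top');im=cv2.cvtColor(im,cv2.COLOR_RGB2BGR)[110:260,260:390]
cv2.imwrite('pics/t4.png',cv2.resize(im,None,fx=4,fy=4,interpolation=cv2.INTER_CUBIC))
E
```

```text
t 24.4 tcp [ 0.4946 -0.2263  0.2404] shift30 [-0.02  0.02  3.11] jaw 17.1 turn 0.1 q6 -0.86
```

Call:
{"api": "drive_tool", "payload": {"commands": "85 0 0 0.4 0; 85 0 0 0.6 0; 85 0 0 0.6 0; 85 0 0 0.6 0; 85 0 0 0.5 0; 85 0 0 0.3 0; 85 0 0 0.1 0; 85 0 0 0 0"}}

```text
time: 25.45
tool_pos: [0.495, -0.2265, 0.1485]
tool_rot: [0.0, 0.594, 0.804, 0.0]
contact_force: [0.7, 0.5, 0.6]
gripper_width: 0.996
```

Call:
{"api": "drive_tool", "payload": {"commands": "65 0 0 0 0; 60 0 0 0 0; 56 0 0 0 0; 52 0 0 0 0; 46 0 0 0 0; 40 0 0 0 0; 40 0 0 0 0; 40 0 0 0 0"}}

```text
time: 26.45
tool_pos: [0.4952, -0.2266, 0.149]
tool_rot: [0.001, 0.594, 0.804, 0.0]
contact_force: [0.0, 0.0, 5.5]
gripper_width: 0.534
```

```bash
python3 - <<'E'
from h import *
go([.4303,.2379,.147-.016],17); print(manip.state()['gripper_width'],manip.state()['contact_force'])
E
```

```text
t 26.45 tcp [ 0.4952 -0.2266  0.149 ] shift30 [15.44  2.48  0.59] jaw 17.1 turn 0.1 q6 -0.86
0.5341326635253084 [0.03182526 0.02146887 5.5394477 ]
```

Call:
{"api": "drive_tool", "payload": {"commands": "40 0 0 -0.15 0; 40 0 0 -0.35 0; 40 0 0 -0.55 0; 40 0 0 -0.65 0; 40 0 0 -0.65 0; 40 0 0 -0.65 0; 40 0 0 -0.5 0; 40 0 0 -0.3 0"}}

```text
time: 27.45
tool_pos: [0.495, -0.2266, 0.2636]
tool_rot: [0.001, 0.594, 0.804, 0.0]
contact_force: [-0.3, -0.1, -1.8]
gripper_width: 0.534
```

Call:
{"api": "drive_tool", "payload": {"commands": "40 0.1 0.02 -0.1 0; 40 0.2 0.03 0 0; 40 0.3 0.05 0 0; 40 0.45 0.07 0 0; 40 0.6 0.1 0 0; 40 0.7 0.11 0 0; 40 0.7 0.11 0 0; 40 0.7 0.11 0 0"}}

```text
time: 28.45
tool_pos: [0.4786, -0.1119, 0.2653]
tool_rot: [0.0, 0.594, 0.804, 0.0]
contact_force: [0.1, 0.4, -1.4]
gripper_width: 0.538
```

Call:
{"api": "drive_tool", "payload": {"commands": "40 0.7 0.11 0 0; 40 0.7 0.11 0 0; 40 0.7 0.11 0 0; 40 0.7 0.11 0 0; 40 0.7 0.11 0 0; 40 0.7 0.11 0 0; 40 0.7 0.11 0 0; 40 0.7 0.11 0 0"}}

```text
time: 29.45
tool_pos: [0.4542, 0.0563, 0.2653]
tool_rot: [0.0, 0.594, 0.804, 0.0]
contact_force: [0.1, -0.1, -1.4]
gripper_width: 0.541
```

Call:
{"api": "drive_tool", "payload": {"commands": "40 0.7 0.11 0 0; 40 0.7 0.11 0 0; 40 0.7 0.11 0 0; 40 0.7 0.11 0 0; 40 0.7 0.11 0 0; 40 0.6 0.1 0 0; 40 0.5 0.08 0 0; 40 0.4 0.07 0 0"}}

```text
time: 30.45
tool_pos: [0.4332, 0.2062, 0.2652]
tool_rot: [0.0, 0.594, 0.804, 0.0]
contact_force: [-0.8, 0.7, -1.8]
gripper_width: 0.534
```

Call:
{"api": "drive_tool", "payload": {"commands": "40 0.3 0.05 0 0; 40 0.25 0.04 0 0; 40 0.2 0.03 0 0; 40 0.15 0.02 0 0; 40 0.1 0.02 0 0; 40 0.05 0 0 0; 40 0 0 0 0; 40 0 0 0 0"}}

```text
time: 31.45
tool_pos: [0.429, 0.2366, 0.2652]
tool_rot: [0.0, 0.594, 0.804, -0.0]
contact_force: [0.3, 0.3, -1.3]
gripper_width: 0.538
```

```bash
python3 - <<'E'
from h import *
go([.4303,.2379,.149-.016],17); print(manip.state()['gripper_width'],manip.state()['contact_force'])
snap('side','s5.png',(120,90,320,310),2.7)
snap('top','t5.png',(150,150,290,270),5)
print(w2px('side',[.4303,.2379,.022]))
E
```

```text
t 31.45 tcp [0.429  0.2366 0.2652] shift30 [0.03 0.05 4.41] jaw 17.1 turn 0.1 q6 0.05
0.5382630681339208 [ 0.31300386  0.31669063 -1.25794987]
[206.69632582 271.29069881]
```

View pics/s5.png

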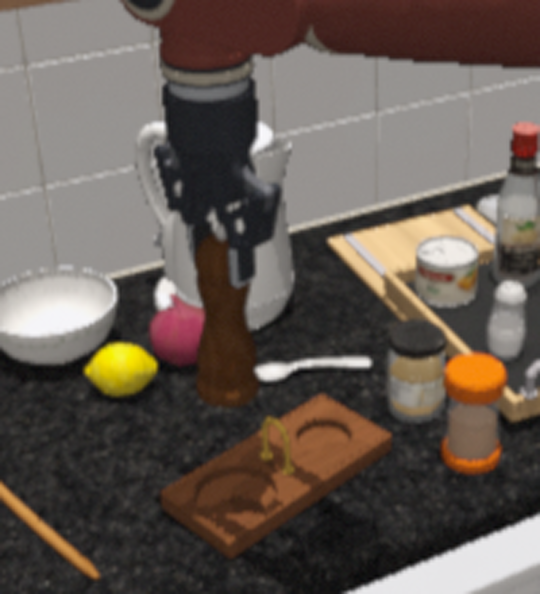

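```bash
python3 - <<'E'
from h import *
for z in (.142,.16,.22,.27,.30): print(z,(w2px('side',[.429,.2366,z])-[120,90])*2.7)
E
```

```text
0.142 [228.681931  389.3986279]
0.16 [227.53604398 373.35365096]
0.22 [223.57282348 317.8470377 ]
0.27 [220.09078472 269.0633409 ]
0.3 [217.91784433 238.6125331 ]
```

The mill hangs upright: its base is at crop (227,388), against a predicted (229,389). The well is where predicted. Lowering.

Call:
{"api": "drive_tool", "payload": {"commands": "40 0.03 0.05 0.2 0; 40 0 0 0.4 0; 40 0 0 0.6 0; 40 0 0 0.7 0; 40 0 0 0.7 0; 40 0 0 0.6 0; 40 0 0 0.4 0; 40 0 0 0.25 0"}}

```text
time: 32.55
tool_pos: [0.4299, 0.238, 0.1488]
tool_rot: [-0.0, 0.594, 0.804, -0.0]
contact_force: [-0.3, 0.0, -1.0]
gripper_width: 0.535
```

Call:
{"api": "drive_tool", "payload": {"commands": "40 0 0 0.15 0; 40 0 0 0.12 0; 40 0 0 0.1 0; 40 0 0 0.08 0; 40 0 0 0.06 0; 40 0 0 0 0; 40 0 0 0 0; 40 0 0 0 0"}}

```text
time: 33.55
tool_pos: [0.4302, 0.2381, 0.1345]
tool_rot: [0.0, 0.594, 0.804, 0.0]
contact_force: [0.6, 0.1, -2.0]
gripper_width: 0.54
```

```bash
python3 - <<'E'
from h import *
go([.4303,.2379,.149-.016],17); print(manip.state()['gripper_width'],manip.state()['contact_force'])
E
```

```text
t 33.55 tcp [0.4302 0.2381 0.1345] shift30 [-0.01  0.    0.05] jaw 17.1 turn 0.1 q6 0.06
0.5398777638552607 [ 0.61380791  0.05171348 -1.9856407 ]
```

Call:
{"api": "drive_tool", "payload": {"commands": "40 0 0 0.05 0; 40 0 0 0.03 0; 40 0 0 0 0; 55 0 0 0 0; 65 0 0 0 0; 75 0 0 0 0; 85 0 0 0 0; 85 0 0 0 0"}}

```text
time: 34.55
tool_pos: [0.4301, 0.238, 0.132]
tool_rot: [-0.0, 0.594, 0.804, -0.0]
contact_force: [-0.3, 0.7, -0.3]
gripper_width: 0.99
```

Call:
{"api": "drive_tool", "payload": {"commands": "85 0 0 -0.3 0; 85 0 0 -0.6 0; 85 0 0 -0.8 0; 85 0 0 -0.8 0; 85 0 0 -0.8 0; 85 0 0 -0.4 0; 85 -0.5 0 0 0; 85 -0.8 0 0 0"}}

```text
time: 35.55
tool_pos: [0.4413, 0.1999, 0.2422]
tool_rot: [-0.0, 0.594, 0.805, -0.001]
contact_force: [0.8, -0.0, -0.4]
gripper_width: 0.998
```

```bash
python3 - <<'E'
from h import *
go([.490,-.1175,.057],17); print(manip.state()['gripper_width'],manip.state()['contact_force'])
snap('side','s6.png',(120,90,320,310),2.7)
E
```

```text
t 35.55 tcp [0.4413 0.1999 0.2422] shift30 [-10.59  -1.56   6.18] jaw 17.2 turn 0.2 q6 -0.03
0.9983712185372171 [ 0.81884885 -0.04250506 -0.41686496]
```

View pics/s6.png

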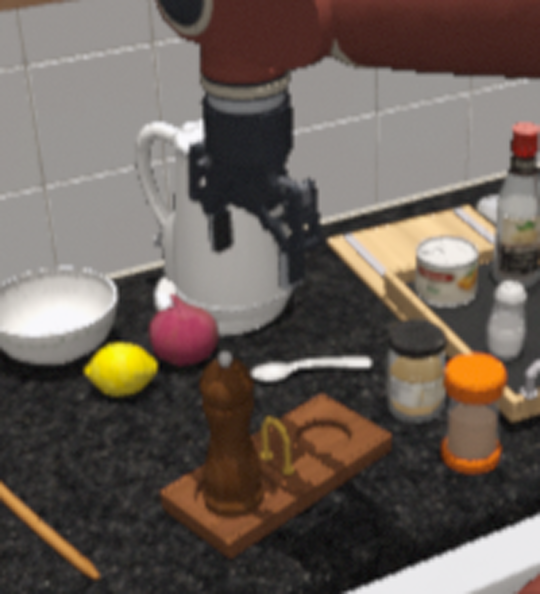

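The mill stands upright in the large well. Cross-checking the shaker position from the side view (top at crop (510,290)).

```bash
python3 - <<'E'
from h import *
for p in ([.49,-.1175],[.49,-.1225],[.48,-.1175]):
  print(p,[((w2px('side',[*p,z])-[120,90]+.5)*2.7).round(0) for z in(.026,.06,.116)])
im=cv2.imread('pics/raw_s6.png')[180:230,290:330];cv2.imwrite('pics/sh.png',cv2.resize(im,None,fx=12,fy=12,interpolation=cv2.INTER_CUBIC))
E
```

```text
[0.49, -0.1175] [array([503., 356.]), array([505., 330.]), array([508., 287.])]
[0.49, -0.1225] [array([507., 354.]), array([509., 329.]), array([512., 286.])]
[0.48, -0.1175] [array([508., 360.]), array([510., 335.]), array([513., 292.])]
```

View pics/sh.png

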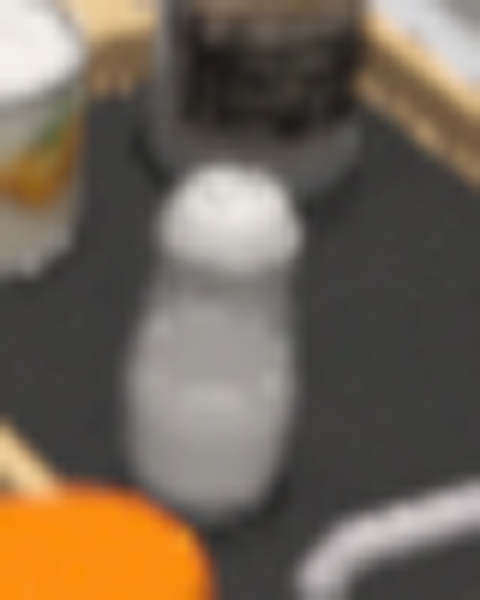

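Call:
{"api": "drive_tool", "payload": {"commands": "85 -0.9 -0.13 0 0; 85 -0.95 -0.14 0 0; 85 -0.95 -0.14 0 0; 85 -0.95 -0.14 0 0; 85 -0.95 -0.14 0 0; 85 -0.95 -0.14 0 0; 85 -0.95 -0.14 0 0; 85 -0.95 -0.14 0 0"}}

```text
time: 36.6
tool_pos: [0.4757, -0.0269, 0.2417]
tool_rot: [-0.001, 0.594, 0.804, -0.0]
contact_force: [0.5, -0.3, 0.0]
gripper_width: 0.986
```

Call:
{"api": "drive_tool", "payload": {"commands": "85 -0.95 -0.14 0 0; 85 -0.9 -0.14 0 0; 85 -0.7 -0.1 0 0; 85 -0.3 -0.05 0 0; 85 0 0 0.5 0; 85 0 0 0.7 0; 85 0 0 0.7 0; 85 0 0 0.3 0"}}

```text
time: 37.6
tool_pos: [0.4877, -0.1098, 0.1742]
tool_rot: [-0.002, 0.594, 0.805, -0.0]
contact_force: [0.1, -0.4, -0.4]
gripper_width: 0.993
```

```bash
python3 - <<'E'
from h import *
go([.488,-.1185,.057],17)
E
```

```text
t 37.6 tcp [ 0.4877 -0.1098  0.1742] shift30 [-0.29 -0.07  3.91] jaw 17.1 turn 0.1 q6 -0.67
```

Call:
{"api": "drive_tool", "payload": {"commands": "85 -0.29 -0.07 0.2 0; 85 0 0 0.5 0; 85 0 0 0.7 0; 85 0 0 0.7 0; 85 0 0 0.7 0; 85 0 0 0.6 0; 85 0 0 0.35 0; 85 0 0 0.1 0"}}

```text
time: 38.6
tool_pos: [0.4894, -0.1199, 0.0608]
tool_rot: [-0.0, 0.594, 0.804, -0.0]
contact_force: [0.8, -0.5, 0.3]
gripper_width: 0.995
```

Call:
{"api": "drive_tool", "payload": {"commands": "70 0 0 0 0; 62 0 0 0 0; 56 0 0 0 0; 50 0 0 0 0; 44 0 0 0 0; 35 0 0 0 0; 35 0 0 0 0; 35 0 0 0 0"}}

```text
time: 39.6
tool_pos: [0.4904, -0.1201, 0.0624]
tool_rot: [0.001, 0.594, 0.804, 0.0]
contact_force: [0.2, 1.5, 5.9]
gripper_width: 0.428
```

```bash
python3 - <<'E'
from h import *
s=manip.state();go([.4654,.1231,s['tool_pos'][2]-.016],17);print(s['gripper_width'],s['contact_force'])
E
```

```text
t 39.6 tcp [ 0.4904 -0.1201  0.0624] shift30 [8.   1.59 0.53] jaw 17.1 turn 0.1 q6 -0.69
0.42813869127625787 [0.20022452 1.52963526 5.85763638]
```

The grip reading (36.6 mm) is narrower than the 44 mm body, so I'm looking before I lift.

```bash
python3 - <<'E'
from h import *
snap('side','s7.png',(270,140,350,220),7.5)
print([((w2px('side',[.4904,-.1201,z])-[270,140]+.5)*7.5).round(0) for z in(.026,.06,.116)])
E
```

```text
[array([277., 611.]), array([282., 541.]), array([291., 421.])]
```

View pics/s7.png

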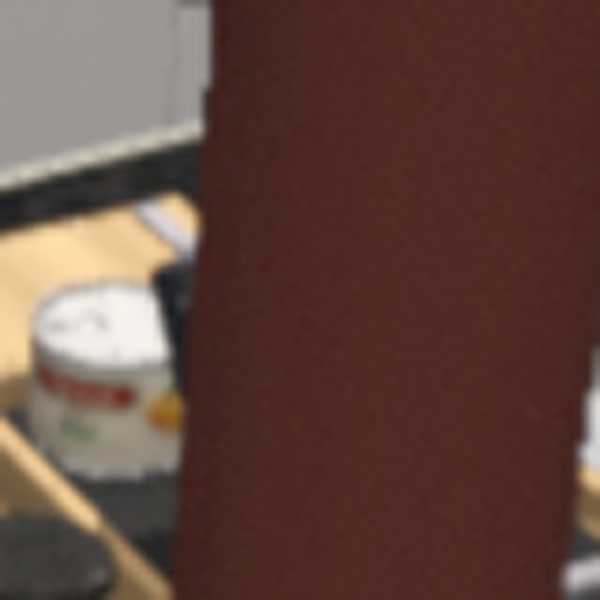

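The arm hides it. But in the earlier crop the body measures about 37 mm wide at 55 mm height, so it tapers and the grip reading is consistent. Lifting.

Call:
{"api": "drive_tool", "payload": {"commands": "35 0 0 -0.15 0; 35 0 0 -0.35 0; 35 0 0 -0.5 0; 35 0 0 -0.6 0; 35 0 0 -0.6 0; 35 0 0 -0.5 0; 35 0 0 -0.4 0; 35 0 0 -0.2 0"}}

```text
time: 40.65
tool_pos: [0.4899, -0.1201, 0.1615]
tool_rot: [0.0, 0.594, 0.804, 0.0]
contact_force: [1.0, 0.3, -0.8]
gripper_width: 0.427
```

Call:
{"api": "drive_tool", "payload": {"commands": "35 0.15 0.03 0 0; 35 0.3 0.06 0 0; 35 0.5 0.1 0 0; 35 0.6 0.12 0 0; 35 0.7 0.14 0 0; 35 0.7 0.14 0 0; 35 0.7 0.14 0 0; 35 0.7 0.14 0 0"}}

```text
time: 41.65
tool_pos: [0.4757, 0.0143, 0.1603]
tool_rot: [-0.0, 0.594, 0.805, 0.0]
contact_force: [0.3, 0.2, -1.2]
gripper_width: 0.423
```

Call:
{"api": "drive_tool", "payload": {"commands": "35 0.7 0.14 0 0; 35 0.7 0.14 0 0; 35 0.7 0.14 0 0; 35 0.6 0.12 0 0; 35 0.45 0.09 0 0; 35 0.3 0.06 0 0; 35 0.15 0.03 0 0; 35 0.05 0 0 0"}}

```text
time: 42.65
tool_pos: [0.4647, 0.1235, 0.1605]
tool_rot: [0.0, 0.594, 0.804, -0.0]
contact_force: [0.1, 0.1, -2.2]
gripper_width: 0.429
```

```bash
python3 - <<'E'
from h import *
s=manip.state();go([.4654,.1231,.0624-.016],17);print(s['gripper_width'],s['contact_force'])
snap('side','s8.png',(150,130,320,300),3.5)
for z in(.12,.2):print(((w2px('side',[*s['tool_pos'][:2],z])-[150,130]+.5)*3.5).round(0))
print(((w2px('side',[.4654,.1231,.022])-[150,130]+.5)*3.5).round(0))
E
```

```text
t 42.65 tcp [0.4647 0.1235 0.1605] shift30 [-0.02  0.02  3.8 ] jaw 17.1 turn 0.1 q6 -0.19
0.4288673349476279 [ 0.10078404  0.07658225 -2.17098636]
[313. 323.]
[311. 233.]
[315. 424.]
```

View pics/s8.png

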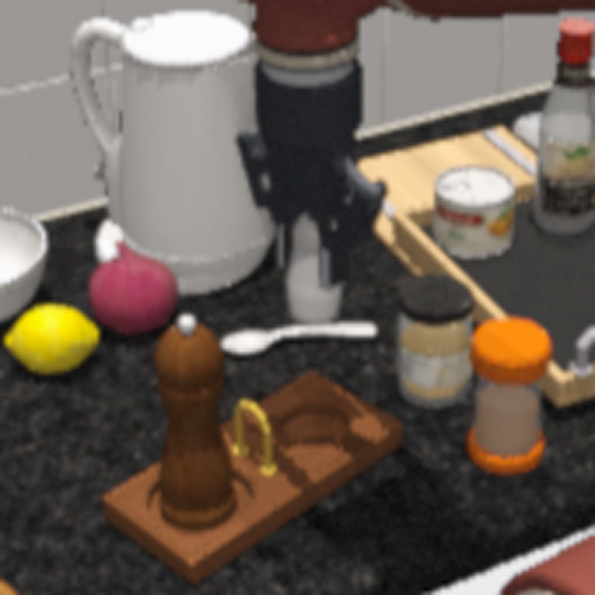

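The shaker hangs upright (base at (314,312)) and the small well is at (316,423), both as predicted. Lowering.

Call:
{"api": "drive_tool", "payload": {"commands": "35 0 0 0.2 0; 35 0 0 0.4 0; 35 0 0 0.55 0; 35 0 0 0.6 0; 35 0 0 0.6 0; 35 0 0 0.4 0; 35 0 0 0.3 0; 35 0 0 0.2 0"}}

```text
time: 43.7
tool_pos: [0.4648, 0.1235, 0.0626]
tool_rot: [-0.0, 0.594, 0.804, 0.0]
contact_force: [0.3, -1.2, -1.2]
gripper_width: 0.431
```

Call:
{"api": "drive_tool", "payload": {"commands": "35 0 0 0.15 0; 35 0 0 0.12 0; 35 0 0 0.1 0; 35 0 0 0.06 0; 35 0 0 0 0; 35 0 0 0 0; 35 0 0 0 0; 35 0 0 0 0"}}

```text
time: 44.7
tool_pos: [0.4648, 0.1234, 0.0502]
tool_rot: [0.0, 0.594, 0.804, 0.0]
contact_force: [0.2, -0.9, -0.9]
gripper_width: 0.428
```

```bash
python3 - <<'E'
from h import *
s=manip.state();go([.4654,.1231,.0624-.016],17);print(s['gripper_width'],s['contact_force'])
E
```

```text
t 44.7 tcp [0.4648 0.1234 0.0502] shift30 [-0.02  0.02  0.13] jaw 17.1 turn 0.1 q6 -0.19
0.4282031382668618 [ 0.23779818 -0.94091376 -0.88232914]
```

Call:
{"api": "drive_tool", "payload": {"commands": "35 0 0 0.06 0; 35 0 0 0.05 0; 35 0 0 0.03 0; 35 0 0 0 0; 50 0 0 0 0; 60 0 0 0 0; 75 0 0 0 0; 85 0 0 0 0"}}

```text
time: 45.7
tool_pos: [0.4647, 0.1234, 0.0458]
tool_rot: [-0.0, 0.594, 0.804, -0.0]
contact_force: [-0.1, 0.4, -0.4]
gripper_width: 0.994
```

Call:
{"api": "drive_tool", "payload": {"commands": "85 0 0 0 0; 85 0 0 -0.3 0; 85 0 0 -0.6 0; 85 0 0 -0.8 0; 85 0 0 -0.9 0; 85 0 0 -0.9 0; 85 0 0 -0.7 0; 85 0 0 0 0"}}

```text
time: 46.7
tool_pos: [0.4665, 0.1237, 0.1755]
tool_rot: [0.002, 0.594, 0.804, 0.002]
contact_force: [-0.1, 0.2, -0.1]
gripper_width: 0.992
```

```bash
python3 - <<'E'
from h import *
s=manip.state();go([.390,-.172,.062],-2.6);print(s['gripper_width'],s['contact_force'])
snap('side','s9.png',(150,130,320,300),3.5)
E
```

```text
t 46.7 tcp [0.4665 0.1237 0.1755] shift30 [-8.67 -5.36  3.76] jaw 17.1 turn 19.7 q6 -0.19
0.992347899965819 [-0.09202306  0.17152162 -0.13448343]
```

View pics/s9.png

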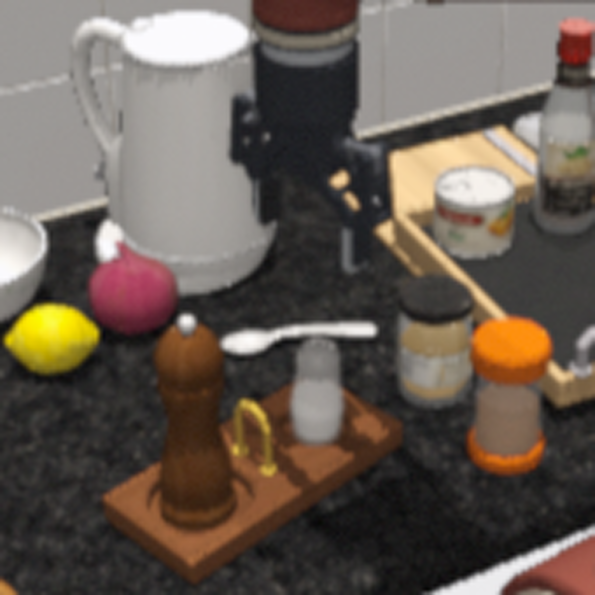

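The shaker is upright in the small well and the mill is unchanged. Going back to the rail.

Call:
{"api": "drive_tool", "payload": {"commands": "85 0 0 0 9.85; 85 0 0 0 9.85; 70 -0.9 -0.2 0 0; 50 -0.9 -0.2 0 0; 50 -0.9 -0.2 0 0; 50 -0.9 -0.2 0 0; 50 -0.9 -0.2 0 0; 50 -0.9 -0.2 0 0"}}

```text
time: 47.75
tool_pos: [0.4203, -0.0374, 0.1706]
tool_rot: [-0.001, 0.723, 0.691, -0.001]
contact_force: [0.3, 0.3, 0.6]
gripper_width: 0.589
```

Call:
{"api": "drive_tool", "payload": {"commands": "50 -0.9 -0.2 0 0; 50 -0.9 -0.2 0 0; 50 -0.9 -0.2 0 0; 50 -0.9 -0.2 0 0; 50 -0.7 -0.1 0 0; 50 -0.3 0 0 0; 50 0 0 0 0; 50 0 0 0 0"}}

```text
time: 48.75
tool_pos: [0.3881, -0.1727, 0.1716]
tool_rot: [-0.0, 0.723, 0.691, 0.0]
contact_force: [-0.2, 0.6, -0.3]
gripper_width: 0.587
```

```bash
python3 - <<'E'
from h import *
s=manip.state();go([.3915,-.172,.062],-2.7);print(s['gripper_width'],s['contact_force'])
E
```

```text
t 48.75 tcp [ 0.3881 -0.1727  0.1716] shift30 [0.03 0.11 3.65] jaw -2.6 turn 0.1 q6 -0.55
0.5871867625279775 [-0.15603797  0.59911895 -0.26319167]
```

Call:
{"api": "drive_tool", "payload": {"commands": "50 0.03 0.11 0.3 0; 50 0 0 0.6 0; 50 0 0 0.6 0; 50 0 0 0.6 0; 50 0 0 0.6 0; 50 0 0 0.5 0; 50 0 0 0.3 0; 50 0 0 0.1 0"}}

```text
time: 49.75
tool_pos: [0.3912, -0.1724, 0.0631]
tool_rot: [-0.001, 0.723, 0.691, -0.0]
contact_force: [-0.2, -0.2, 1.0]
gripper_width: 0.588
```

Call:
{"api": "drive_tool", "payload": {"commands": "0 0 0 0 0; 0 0 0 0 0; 0 0 0 0 0; 0 0 0 0 0; 0 0 0 0 0; 0 0 0 0 0; 0 0 0 0 0; 0 0 0 0 0"}}

```text
time: 50.75
tool_pos: [0.392, -0.173, 0.0648]
tool_rot: [0.001, 0.723, 0.691, 0.0]
contact_force: [-1.8, 1.4, 4.9]
gripper_width: 0.09
```

Call:
{"api": "drive_tool", "payload": {"commands": "0 0 0.15 0 0; 0 0 0.3 0 0; 0 0 0.4 0 0; 0 0 0.4 0 0; 0 0 0.4 0 0; 0 0 0.4 0 0; 0 0 0.4 0 0; 0 0 0.4 0 0"}}

```text
time: 51.75
tool_pos: [0.4775, -0.1774, 0.0648]
tool_rot: [0.001, 0.723, 0.691, -0.0]
contact_force: [-1.6, -2.2, 6.2]
gripper_width: 0.088
```

Call:
{"api": "drive_tool", "payload": {"commands": "0 0 0.4 0 0; 0 0 0.4 0 0; 0 0 0.4 0 0; 0 0 0.35 0 0; 0 0 0.25 0 0; 0 0 0.15 0 0; 0 0 0.1 0 0; 0 0 0 0 0"}}

```text
time: 52.75
tool_pos: [0.5393, -0.1805, 0.0648]
tool_rot: [0.002, 0.723, 0.691, 0.0]
contact_force: [1.0, -6.3, 3.4]
gripper_width: 0.089
```

```bash
python3 - <<'E'
from h import *
s=manip.state();go([.545,-.1792,.062],-2.7);print(s['gripper_width'],s['contact_force'])
E
```

```text
t 52.75 tcp [ 0.5393 -0.1805  0.0648] shift30 [0.05 0.19 0.09] jaw -2.6 turn 0.1 q6 -0.41
0.08925041714344131 [ 0.96847694 -6.27670238  3.42655926]
```

Call:
{"api": "drive_tool", "payload": {"commands": "0 0 0.06 0 0; 0 0 0.06 0 0; 0 0 0.06 0 0; 0 0 0.06 0 0; 0 0 0 0 0; 0 0 0 0 0; 0 0 0 0 0; 0 0 0 0 0"}}

```text
time: 53.75
tool_pos: [0.546, -0.1808, 0.0648]
tool_rot: [0.001, 0.723, 0.691, -0.0]
contact_force: [-0.3, -6.1, 5.8]
gripper_width: 0.088
```

```bash
python3 - <<'E'
from h import *
s=manip.state();go([.545,-.1792,.062],-2.7);print(s['gripper_width'],s['contact_force'])
E
```

```text
t 53.75 tcp [ 0.546  -0.1808  0.0648] shift30 [ 0.05 -0.04  0.09] jaw -2.6 turn 0.1 q6 -0.4
0.08845537764693412 [-0.3436591  -6.06230421  5.76611264]
```

Call:
{"api": "drive_tool", "payload": {"commands": "0 0 0.06 0 0; 0 0 0.06 0 0; 0 0 0.05 0 0; 0 0 0.05 0 0; 0 0 0 0 0; 0 0 0 0 0; 0 0 0 0 0; 0 0 0 0 0"}}

```text
time: 54.75
tool_pos: [0.5509, -0.1811, 0.0648]
tool_rot: [-0.0, 0.723, 0.691, -0.002]
contact_force: [-7.7, -4.9, 9.9]
gripper_width: 0.088
```

Resistance has started at x≈0.551. Gripping the rail the first time had drawn the tray out about 6 mm, which also explains the 0.153 m pull stopping at the end stop. One more nudge, then release.

Call:
{"api": "drive_tool", "payload": {"commands": "0 0 0.05 0 0; 0 0 0.05 0 0; 0 0 0 0 0; 0 0 0 0 0; 0 0 -0.05 0 0; 0 0 -0.02 0 0; 0 0 0 0 0; 0 0 0 0 0"}}

```text
time: 55.75
tool_pos: [0.5509, -0.1811, 0.0647]
tool_rot: [-0.001, 0.723, 0.691, -0.003]
contact_force: [-9.9, -4.6, 13.1]
gripper_width: 0.086
```

```bash
python3 - <<'E'
from h import *
s=manip.state();go([.545,-.1792,.062],-2.7);print(s['gripper_width'],s['contact_force'])
E
```

```text
t 55.75 tcp [ 0.5509 -0.1811  0.0647] shift30 [ 0.05 -0.2   0.09] jaw -2.6 turn 0.1 q6 -0.4
0.08631714319614216 [-9.9198667  -4.61268594 13.06252655]
```

Call:
{"api": "drive_tool", "payload": {"commands": "40 0 0 0 0; 40 0 0 0 0; 40 0 0 0 0; 40 0 0 -0.3 0; 40 0 0 -0.8 0; 50 0 0 -0.9 0; 60 0 0 -0.9 0; 85 0 0 -0.9 0"}}

```text
time: 56.75
tool_pos: [0.5532, -0.1799, 0.1795]
tool_rot: [0.0, 0.723, 0.691, 0.0]
contact_force: [0.4, -0.3, -0.6]
gripper_width: 0.894
```

Call:
{"api": "drive_tool", "payload": {"commands": "85 0 0 0 9.7; 85 0 0 0 9.7; 85 0 0 0 9.7; 85 0 0 0 9.7; 85 0 0 0 9.7; 85 0 0 0 9.7; 85 0 0 0 9.7; 85 0 0 0 9.7"}}

```text
time: 57.75
tool_pos: [0.5532, -0.1799, 0.1786]
tool_rot: [0.0, 0.997, 0.083, 0.0]
contact_force: [0.5, 0.1, -0.7]
gripper_width: 0.994
```

Call:
{"api": "drive_tool", "payload": {"commands": "85 0 0 0 9.7; 85 -0.3 -0.8 0 0; 85 -0.3 -0.8 0 0; 85 -0.3 -0.9 0 0; 85 -0.3 -0.9 0 0; 85 -0.3 -0.9 0 0; 85 -0.3 -0.8 0 0; 85 -0.3 -0.6 0 0"}}

```text
time: 58.75
tool_pos: [0.4886, -0.007, 0.1779]
tool_rot: [-0.0, 1.0, 0.002, 0.0]
contact_force: [0.2, 0.5, -0.4]
gripper_width: 0.997
```

```bash
python3 - <<'E'
from h import *
s=manip.state();go([.4836,.001,.037],-90);print(s['gripper_width'],s['contact_force'])
a=cv2.imread('pics/top0.png')[140:260,260:390];snap('top','t9.png');b=cv2.imread('pics/raw_t9.png')[140:260,260:390]
cv2.imwrite('pics/cmp.png',cv2.resize(np.hstack([a,b]),None,fx=3,fy=3,interpolation=cv2.INTER_CUBIC))
A=cv2.imread('pics/top0.png');B=cv2.imread('pics/raw_t9.png')
for u in(315,330,340,350):
  for I in(A,B):print(u,[int(v) for v in I[194:212,u].mean(1)])
E
```

```text
t 58.75 tcp [ 0.4886 -0.007   0.1779] shift30 [-0.17 -0.27  4.7 ] jaw -89.8 turn 0.2 q6 1.4
0.9970262813672788 [ 0.15031702  0.5215505  -0.37317688]
315 [78, 81, 79, 77, 100, 172, 227, 223, 159, 120, 87, 63, 63, 66, 57, 61, 67, 69]
315 [74, 78, 118, 205, 236, 217, 149, 107, 97, 80, 66, 64, 61, 59, 58, 60, 66, 69]
330 [89, 92, 92, 91, 91, 108, 168, 224, 218, 158, 127, 96, 79, 73, 79, 75, 81, 81]
330 [88, 86, 88, 121, 198, 232, 214, 149, 115, 113, 88, 77, 76, 77, 80, 75, 82, 80]
340 [87, 86, 87, 88, 88, 86, 123, 210, 235, 221, 151, 100, 81, 73, 76, 73, 78, 77]
340 [87, 87, 83, 88, 129, 214, 233, 215, 177, 128, 92, 78, 73, 73, 72, 75, 72, 74]
350 [79, 79, 79, 81, 80, 79, 83, 135, 221, 236, 215, 154, 131, 94, 67, 62, 62, 61]
350 [77, 80, 82, 76, 94, 160, 227, 229, 187, 173, 142, 92, 65, 64, 71, 69, 65, 59]
```

View pics/cmp.png

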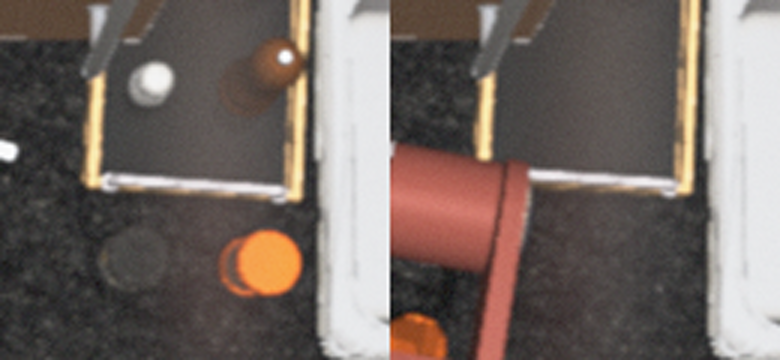

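The tray front now sits about 2 px (6 mm) further back than in the first picture, against the stop, so it is fully home. The start position was slightly open. Fetching the nut jar.

Call:
{"api": "drive_tool", "payload": {"commands": "85 -0.17 -0.27 0.2 0.2; 85 0 0 0.7 0; 85 0 0 0.8 0; 85 0 0 0.8 0; 85 0 0 0.8 0; 85 0 0 0.7 0; 85 0 0 0.45 0; 85 0 0 0.2 0"}}

```text
time: 59.8
tool_pos: [0.4841, -0.001, 0.0375]
tool_rot: [-0.0, 1.0, -0.001, -0.001]
contact_force: [1.2, -0.7, 0.9]
gripper_width: 0.994
```

Call:
{"api": "drive_tool", "payload": {"commands": "85 0 0 0 0; 50 0 0 0 0; 50 0 0 0 0; 50 0 0 0 0; 50 0 0 0 0; 50 0 0 0 0; 50 0 0 0 0; 50 0 0 0 0"}}

```text
time: 60.8
tool_pos: [0.4857, -0.0008, 0.0402]
tool_rot: [-0.0, 1.0, -0.001, 0.001]
contact_force: [-1.6, 1.8, 5.2]
gripper_width: 0.713
```

```bash
python3 - <<'E'
from h import *
s=manip.state();p=s['tool_pos'];go(np.array([.4713,-.1111,.0395])+[p[0]-.4836,0,p[2]-.039],-90);print(s['gripper_width'],s['contact_force'])
E
```

```text
t 60.8 tcp [ 0.4857 -0.0008  0.0402] shift30 [-0.4   3.68 -0.02] jaw -90.1 turn -0.1 q6 1.42
0.7126137463828036 [-1.60024514  1.78944295  5.19370532]
```

Call:
{"api": "drive_tool", "payload": {"commands": "50 0 0 -0.3 0; 50 0 0 -0.5 0; 50 -0.05 0.2 -0.3 0; 50 -0.1 0.5 0 0; 50 -0.1 0.8 0 0; 50 -0.1 0.8 0 0; 50 -0.05 0.7 0 0; 50 0 0.5 0 0"}}

```text
time: 61.8
tool_pos: [0.4717, -0.1075, 0.071]
tool_rot: [-0.0, 1.0, -0.002, -0.0]
contact_force: [0.6, 1.1, -2.4]
gripper_width: 0.712
```

Call:
{"api": "drive_tool", "payload": {"commands": "50 0 0.18 0 0; 50 0 0 0.2 0; 50 0 0 0.4 0; 50 0 0 0.2 0; 50 0 0 0.1 0; 50 0 0 0.05 0; 50 0 0 0 0; 50 0 0 0 0"}}

```text
time: 62.8
tool_pos: [0.4727, -0.1115, 0.0433]
tool_rot: [0.0, 1.0, -0.001, 0.0]
contact_force: [0.0, -0.1, -2.9]
gripper_width: 0.714
```

```bash
python3 - <<'E'
from h import *
s=manip.state();go([.4734,-.1111,.0400],-90);print(s['gripper_width'],s['contact_force'])
E
```

```text
t 62.8 tcp [ 0.4727 -0.1115  0.0433] shift30 [ 0.02 -0.01  0.11] jaw -90.1 turn -0.1 q6 1.19
0.7137126658693819 [ 0.00517032 -0.0797948  -2.94805167]
```

Call:
{"api": "drive_tool", "payload": {"commands": "50 0 0 0.08 0; 50 0 0 0.03 0; 50 0 0 0 0; 85 0 0 0 0; 85 0 0 0 0; 85 0 0 0 0; 85 0 0 0 0; 85 0 0 0 0"}}

```text
time: 63.8
tool_pos: [0.4724, -0.1114, 0.0396]
tool_rot: [0.0, 1.0, -0.001, 0.0]
contact_force: [0.1, -0.1, -0.4]
gripper_width: 0.993
```

Call:
{"api": "drive_tool", "payload": {"commands": "85 0 0 -0.4 0; 85 0 0 -0.8 0; 85 0 0 -0.9 0; 85 0 0 -0.9 0; 85 0 0 -0.9 0; 85 0 0 -0.5 0; 85 -0.6 -0.7 0 0; 85 -0.7 -0.9 0 0"}}

```text
time: 64.8
tool_pos: [0.4331, -0.0631, 0.1719]
tool_rot: [-0.0, 1.0, -0.002, -0.0]
contact_force: [-0.2, 0.0, -0.2]
gripper_width: 0.996
```

Call:
{"api": "drive_tool", "payload": {"commands": "85 -0.7 -0.9 0 0; 85 -0.6 -0.7 0 0; 85 -0.3 -0.3 0 0; 85 0 0 0 0; 85 0 0 0.5 0; 85 0 0 0.7 0; 85 0 0 0.3 0; 85 0 0 0 0"}}

```text
time: 65.8
tool_pos: [0.385, -0.0064, 0.1254]
tool_rot: [-0.0, 1.0, -0.001, -0.001]
contact_force: [0.5, 0.5, 0.4]
gripper_width: 0.997
```

```bash
python3 - <<'E'
from h import *
s=manip.state();go([.385,-.005,.076],-90);print(s['gripper_width'],s['contact_force'])
E
```

```text
t 65.8 tcp [ 0.385  -0.0064  0.1254] shift30 [ 0.   -0.05  1.65] jaw -90.1 turn -0.1 q6 1.36
0.9967071046039192 [0.5051954  0.50091326 0.37391264]
```

Call:
{"api": "drive_tool", "payload": {"commands": "85 0 -0.05 0.3 0; 85 0 0 0.5 0; 85 0 0 0.5 0; 85 0 0 0.3 0; 85 0 0 0.05 0; 85 0 0 0 0; 50 0 0 0 0; 50 0 0 0 0"}}

```text
time: 66.8
tool_pos: [0.3865, -0.0048, 0.0783]
tool_rot: [0.0, 1.0, -0.001, 0.001]
contact_force: [-0.2, -0.3, -1.9]
gripper_width: 0.7
```

Call:
{"api": "drive_tool", "payload": {"commands": "50 0 0 0 0; 50 0 0 0 0; 50 0 0 0 0; 50 0 0 0 0; 50 0 0 0 0; 50 0 0 -0.3 0; 50 0 0 -0.6 0; 50 0 0 -0.8 0"}}

```text
time: 67.8
tool_pos: [0.384, -0.0044, 0.1271]
tool_rot: [-0.0, 1.0, -0.001, -0.002]
contact_force: [0.5, -0.0, -1.7]
gripper_width: 0.692
```

```bash
python3 - <<'E'
from h import *
s=manip.state();p=s['tool_pos'];go([.4696+p[0]-.3852,-.2377,.0785],-90);print(s['gripper_width'],s['contact_force'])
E
```

```text
t 67.8 tcp [ 0.384  -0.0044  0.1271] shift30 [2.84 7.77 1.6 ] jaw -90.1 turn -0.1 q6 1.37
0.6915626640194376 [ 0.53184447 -0.04610679 -1.70730971]
```

Call:
{"api": "drive_tool", "payload": {"commands": "50 0 0 -0.8 0; 50 0 0 -0.7 0; 50 0 0 -0.6 0; 50 0 0.1 -0.3 0; 50 0.15 0.4 0 0; 50 0.25 0.6 0 0; 50 0.3 0.8 0 0; 50 0.3 0.8 0 0"}}

```text
time: 68.8
tool_pos: [0.4151, -0.0871, 0.1986]
tool_rot: [-0.0, 1.0, -0.001, -0.001]
contact_force: [-0.3, -0.3, -1.6]
gripper_width: 0.698
```

Call:
{"api": "drive_tool", "payload": {"commands": "50 0.3 0.8 0 0; 50 0.3 0.8 0 0; 50 0.3 0.8 0 0; 50 0.3 0.8 0 0; 50 0.3 0.7 0 0; 50 0.2 0.6 0 0; 50 0.15 0.4 0 0; 50 0.05 0.17 0 0"}}

```text
time: 69.8
tool_pos: [0.4721, -0.2385, 0.1997]
tool_rot: [-0.0, 1.0, -0.001, -0.0]
contact_force: [-0.6, -0.2, -2.4]
gripper_width: 0.696
```

```bash
python3 - <<'E'
from h import *
s=manip.state();go([.471,-.2377,.0785],-90);print(s['gripper_width'],s['contact_force'])
E
```

```text
t 69.8 tcp [ 0.4721 -0.2385  0.1997] shift30 [-0.03 -0.03  4.04] jaw -90.1 turn -0.1 q6 0.96
0.6961734591298835 [-0.64082697 -0.23082461 -2.35000365]
```

Call:
{"api": "drive_tool", "payload": {"commands": "50 -0.03 -0.03 0.4 0; 50 0 0 0.7 0; 50 0 0 0.8 0; 50 0 0 0.8 0; 50 0 0 0.6 0; 50 0 0 0.4 0; 50 0 0 0.2 0; 50 0 0 0 0"}}

```text
time: 70.8
tool_pos: [0.4713, -0.2371, 0.0831]
tool_rot: [-0.0, 1.0, -0.001, -0.0]
contact_force: [0.3, 0.4, -2.5]
gripper_width: 0.696
```

```bash
python3 - <<'E'
from h import *
s=manip.state();go([.471,-.2377,.0775],-90);print(s['gripper_width'],s['contact_force'])
E
```

```text
t 70.8 tcp [ 0.4713 -0.2371  0.0831] shift30 [-0.01  0.02  0.19] jaw -90.1 turn -0.1 q6 0.97
0.6957675542057341 [ 0.25346249  0.35755562 -2.52830579]
```

Lower gently, release, rise and retreat to the right front for a clear final look.

Call:
{"api": "drive_tool", "payload": {"commands": "50 0 0 0.1 0; 50 0 0 0.05 0; 50 0 0 0.03 0; 50 0 0 0 0; 85 0 0 0 0; 85 0 0 0 0; 85 0 0 0 0; 85 0 0 0 0"}}

```text
time: 71.8
tool_pos: [0.4713, -0.2371, 0.0777]
tool_rot: [0.0, 1.0, -0.001, 0.0]
contact_force: [0.7, 0.2, 0.4]
gripper_width: 0.999
```

Call:
{"api": "drive_tool", "payload": {"commands": "85 0 0 0 0; 85 0 0 -0.4 0; 85 0 0 -0.8 0; 85 0 0 -0.9 0; 85 0 0 -0.9 0; 85 0 0 -0.9 0; 85 0 0 -0.8 0; 85 0 0 0 0"}}

```text
time: 72.8
tool_pos: [0.4726, -0.2379, 0.2221]
tool_rot: [0.002, 1.0, -0.001, 0.002]
contact_force: [-0.1, -0.3, -0.7]
gripper_width: 0.991
```

Call:
{"api": "drive_tool", "payload": {"commands": "85 -0.5 0.9 0 0; 85 -0.5 0.9 0 0; 85 -0.5 0.9 0 0; 85 -0.5 0.9 0 0; 85 -0.5 0.9 0 0; 85 -0.5 0.9 0 0; 85 -0.5 0.9 0 0; 85 -0.5 0.9 0 0"}}

```text
time: 73.8
tool_pos: [0.3499, -0.4531, 0.2173]
tool_rot: [-0.001, 1.0, -0.001, -0.0]
contact_force: [-0.3, -0.7, 0.7]
gripper_width: 0.994
```

Call:
{"api": "drive_tool", "payload": {"commands": "85 -0.4 0.9 0 0; 85 -0.4 0.9 0 0; 85 -0.4 0.6 0 0; 85 0 0 0 0; 85 0 0 0 0; 85 0 0 0 0; 85 0 0 0 0; 85 0 0 0 0"}}

```text
time: 74.8
tool_pos: [0.315, -0.5245, 0.2188]
tool_rot: [0.0, 1.0, -0.001, 0.0]
contact_force: [-0.0, 0.7, 0.3]
gripper_width: 0.994
```

```bash
python3 - <<'E'
from h import *
s=manip.state();print(s['time'],s['tool_pos'],s['contact_force'])
snap('top','t10.png');snap('side','s10.png')
A=cv2.imread('pics/top0.png');B=cv2.imread('pics/raw_t10.png')
def org(I):
    h=cv2.cvtColor(I,cv2.COLOR_BGR2HSV);m=(h[...,0]>4)&(h[...,0]<16)&(h[...,1]>200)&(h[...,2]>190);m[:200]=0;m[250:]=0;m[:,:320]=0;m[:,380:]=0
    y,x=np.nonzero(m);return x.mean(),y.mean(),len(x)
print(org(A),org(B))
def nut(I):return cv2.GaussianBlur(np.clip(cv2.cvtColor(I,cv2.COLOR_BGR2GRAY)[195:260,275:335].astype(np.float32),0,255),(0,0),1)
T=nut(A)[14:50,10:48];r=cv2.matchTemplate(nut(B),T,cv2.TM_CCOEFF_NORMED);print('nut shift px',np.array(cv2.minMaxLoc(r)[3])-[10,14],cv2.minMaxLoc(r)[1])
a=A[130:250,250:383];b=B[130:250,250:383];c=np.hstack([a,b])
c=cv2.resize(c,None,fx=2.8,fy=2.8,interpolation=cv2.INTER_CUBIC)
d=cv2.imread('pics/raw_s10.png')[170:300,130:400];d=cv2.resize(d,(c.shape[1]//2+120,260))
d=np.hstack([d,np.zeros((260,c.shape[1]-d.shape[1],3),np.uint8)])
cv2.imwrite('pics/fin.png',np.vstack([c,d]))
E
```

```text
74.8 [ 0.31498061 -0.5244841   0.21882253] [-0.01642872  0.71144488  0.32063645]
(np.float64(nan), np.float64(nan), 0) (np.float64(nan), np.float64(nan), 0)
nut shift px [-1  0] 0.9742038249969482<stdin>:7: RuntimeWarning: Mean of empty slice.
  ret = ret.dtype.type(ret / rcount)
```

View pics/fin.png

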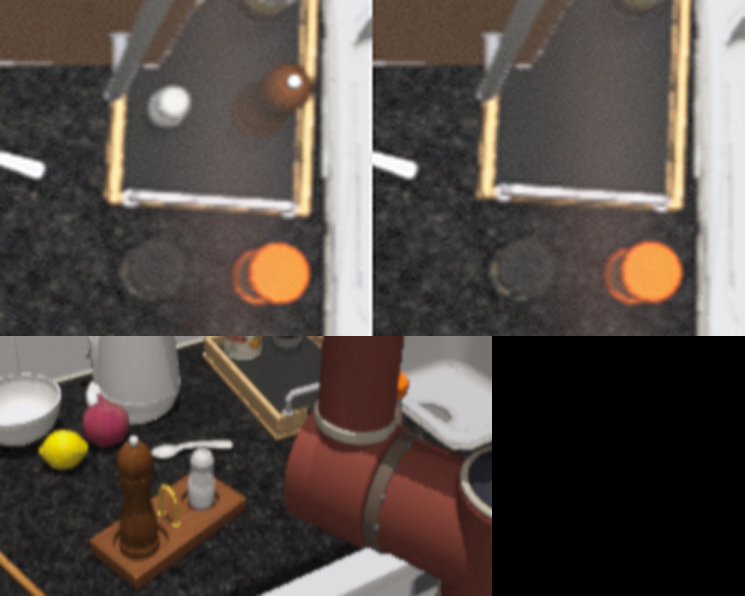

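The final picture shows both jars upright within about 1 px (3 mm) of where they stood. The tray is at its inner stop, and the mill and shaker are upright in their wells.

```bash
python3 -c "
from plant import manip
manip.job_done();print(manip.state()['time'])"
```

```text
the job is handed in; nothing more can be done
the job is handed in; nothing more can be done
```

I completed every step of the task and handed the job in at about 75 s of the 136 s allowed. I stood both jars to the left of the tray's way and pulled the tray out to its end stop. The pepper mill then went into the large well and the salt shaker into the small one. After that I pushed the tray home and put both jars back.

**What the last checks showed:**
- **Jars:** both are upright in the last top picture. A template match puts the nut jar within about 1 px (3 mm) of its start, and by eye the spool jar is about as close.
- **Mill and shaker:** both are upright in their wells in the last side picture.
- **Robot:** the gripper is open, clear of everything, with no contact force.

**What failed or disagreed:**
- **Pull-out distance:** I measured about 153 mm of travel, short of the 160 mm end stop but above the 145 mm needed, and ended against about 25 N of resistance. The tray later pushed in about 6 mm past where it first stood. So it seems to have started slightly open, and the true extension was probably close to 160 mm.
- **Shaker grip:** the gripper read about 37 mm, not 44 mm. An earlier picture showed the body narrower at that height, and the grip held.
- **Spool jar check:** my colour-based position check found no pixels, so I compared its position by eye in the before and after pictures.

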